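# Roll the edge cap strip of a deep-well block down

### The arm

A 6-joint arm with a two-finger parallel gripper is mounted at the origin on a cart in front of the work surface, level with it; the furniture and walls round the work are solid. World frame = base frame: x ahead of the robot, y to its left, z up, the work surface at z = 0. Lengths are in mm, angles in degrees, forces in N, time in s.
With the tool pointing down it reaches from about 150 to 775 mm from the base axis. Payload 6.1 kg.
Tool frame: the origin (TCP) lies at the very end of the fingers, on their centre line; the grasp point (between the pads) lies r.hold_point_z behind it (r.hold_point_z is the distance from the TCP to the grasp point, in mm); z points along the fingers, x is the direction in which the jaws open and shut, and the axes are right-handed (so a half turn about z gives the same grasp; the last joint's range is limited). The gripper opens to 85 mm and grips with 20 to 120 N. Pads are 22 mm wide; open, the fingers measure 114 mm over their backs; the gripper's body (76 mm by 85 mm) begins 54 mm behind the grasp point. The pads swing forward as they close: fully open they stand 13 mm farther back than shut.
Start: joints at [73.339, 7.208, -2.269, 80.523, 0, 90], TCP at [150.521, 502.943, 209.395] pointing down, gripper open.
Joint ranges: [-155.77, 155.77], [-54.66, 111.73], [-72.52, 77.12], [-102.08, 115.82], [-83.92, 84.16], [-180, 180]. Speed limits (degrees/s): [136.94, 136.94, 172.46, 180, 180, 180].

### API

Orientations are given as a 3x3 rotation matrix whose columns are the frame's x, y, z axes.
In Python, from workcell import monitor, cams, r gives the robot as it stands.
- The arm moves only by the tool step_arm, never from a script. Its argument "targets" is a list of rows, each a list of 3 entries, a list of its own where there are three numbers: the shift along the tool's x, y, z in mm, then the turn, a rotation vector about the tool's x, y, z in rad, then the closure, from 0 (fully open) to 1 (shut). A call has 1 to 8 rows; each row shifts and turns the pose as measured when the row begins, along the tool's axes as they then stand; what a row does not reach is not made up. A row lasts 1/12 s, in which the tool goes at most 41.7 mm and 7.16 degrees, less where a joint would pass 70% of its speed; a pose out of reach is approached as far as the arm can. A call with a gripper value outside its range is refused whole. The fingers move at their own pace and stop on an object; "newtons" is the grip in N (left out, the last holds). Time passes only in rows, so rows that do not move let the fingers close. It gives the time, the measured TCP pose, the force and the opening at its end, in the units of the state.
- monitor.get_state(): the state, without advancing time (a new reading comes with each control period).
- cams.snapshot(name): name is "scene" or "top" or "wrist"; returns the picture (400x640x3 uint8, red, green, blue); there is no depth.
- cams.calibration(name): a dict with "fx", "fy", "cx", "cy" (pixels), "R" (3x3) and "t" (3): a world point X has camera coordinates R X + t. Camera axes: x right, y down, z forward; pixel columns grow to the right and rows downward; lengths in mm; the calibration is good to about 2 mm. A picture is of the moment at which its call begins: read the wrist's pose just before it. calibration takes no time and is no camera call; for the wrist camera it gives the pose at the moment of the call.
- r.job_done(): hands the job in, once; it reports no verdict.
The state is a dict: "clock": time; "joints": joint angles; "qd": joint speeds; "effort": joint torques, N m; "eef_pos": TCP position; "eef_rot": TCP orientation; "contact_force": force on the tool from outside, world axes, zero at the start; "moment": the same for the moment, N m; "grip_width": opening from 0.0 (shut) to 1.0 (fully open).
Only numpy, scipy, OpenCV 4.12 (cv2) and the standard library are available. Lean on these libraries where they do the work, as an engineer would, in place of code of your own. Each camera call takes 0.05 s, during which the arm holds its last target.

### The job

On the well block that stands on the levelling stage, the cap strip on the row nearest the robot is only set on loosely: its six caps stand proud of the other strips. Take the hand roller out of its stand and roll it firmly along the strip until every cap is fully home: the block is not level, so go by feel (about 15 N does it, never more than 30 N), and touch the block with nothing but the roller. Then hang the roller back in its stand, and leave everything else on the bench where it is.

Things in the scene. Friction and masses are not known exactly. Their poses are not given: they have to be found in the camera images.
- rack: levelling stage (base 116 x 156 mm, fixed) with a pale grey block of 4 x 6 wells on it; origin under its centre on the bench, x away from the robot, y along the rows to the left. Four cap strips run along y at x = -27, -9, 9, 27 mm; the one at -27 mm, nearest the robot, stands up to 5 mm proud, the others are seated; caps 15.6 mm across, middles at y = -45, -27, -9, 9, 27, 45 mm
- row_right (a point): point at the height of the base's top (14 mm above the bench) straight below the rightmost cap (cap_1) of the edge strip; axes as the stage's. The block above is set at a height and slope nobody has measured, both locked: the tops of seated caps lie 90 to 103 mm above the bench in mid row, and the row slopes sideways by up to 0.04 rad (2 mm up or down at either end)
- row_left (a point): the same point below the leftmost cap (cap_6), 90 mm along +y from row_right. The tilt shifts the caps by less than 1 mm sideways
- roller: hand roller, 124 mm long, about 0.25 kg, hanging handle up in the stand. Origin at the bottom of its wheel; z up the handle, x along the axle, y the way it rolls. Tyred wheel 36 mm in diameter, 16 mm wide, in a fork 31 mm wide; neck 12 mm in diameter, z = 46 to 62 mm; collar 34 mm in diameter, z = 62 to 66 mm; wooden handle z = 66 to 124 mm, 24 mm (x) by 22 mm (y), flat sides
- roller_collar (a point): centre of the underside of the roller's collar, z = 62 mm in the roller's frame; axes as the roller's
- roller_wheel (a joint): angle of the roller's free-spinning wheel about its axle, rad, 0 at the start, no stops; rolling 18 mm turns it by 1 rad
- stand: grey steel stand, fixed, base 106 x 84 mm; origin under the seat, x away from the robot. A plate 64 mm wide, its top 86 mm up, has an 18 mm slot along x, open towards -x. The plate's tips, 24 to 28 mm in front of the seat, turn up 3 mm. To take the roller out, lift it 6 to 14 mm and draw it out along -x, 70 mm or more; it goes back the same way. A pillar stands 36 mm behind the seat
- stand_seat (a point): centre of the seat in the slot, on the plate's top, 86 mm above the bench; axes as the stand's. The slot ends 10 mm behind it. While the roller hangs, roller_collar lies here, the collar rests on the plate and the roller's x axis is the stand's x
- cap_1 (a joint): how far cap 1 of the edge strip (1 is the rightmost, -y, 6 the leftmost) is pushed down, m: 0 proud (5 mm up), 0.005 fully home. It stays where it is pushed and gives way only under a downward force of 5 to 7 N
- cap_2 (a joint): how far cap 2 of the edge strip (1 is the rightmost, -y, 6 the leftmost) is pushed down, m: 0 proud (5 mm up), 0.005 fully home. It stays where it is pushed and gives way only under a downward force of 5 to 7 N
- cap_3 (a joint): how far cap 3 of the edge strip (1 is the rightmost, -y, 6 the leftmost) is pushed down, m: 0 proud (5 mm up), 0.005 fully home. It stays where it is pushed and gives way only under a downward force of 5 to 7 N
- cap_4 (a joint): how far cap 4 of the edge strip (1 is the rightmost, -y, 6 the leftmost) is pushed down, m: 0 proud (5 mm up), 0.005 fully home. It stays where it is pushed and gives way only under a downward force of 5 to 7 N
- cap_5 (a joint): how far cap 5 of the edge strip (1 is the rightmost, -y, 6 the leftmost) is pushed down, m: 0 proud (5 mm up), 0.005 fully home. It stays where it is pushed and gives way only under a downward force of 5 to 7 N
- cap_6 (a joint): how far cap 6 of the edge strip (1 is the rightmost, -y, 6 the leftmost) is pushed down, m: 0 proud (5 mm up), 0.005 fully home. It stays where it is pushed and gives way only under a downward force of 5 to 7 N
- bottle_by_block: loose sample bottle with a black screw cap, 48 mm across, 90 mm tall, stands left of the block; bystander. Origin under its centre. Behind it a balance 0.31 m tall stands at x over 0.60 m, y from 0.23 to 0.47 m: keep clear of it
- tweezers: loose steel tweezers lying flat, 140 mm long; bystander
- marker_pen: loose white marker pen with a coloured cap, 135 mm long, lying flat; bystander
- match_box: loose match box 36x52x15 mm beside the stand; bystander. To the right of it, from y = -0.48 m on, a computer tower 0.40 m tall stands on the bench from x = 0.43 m back: keep the arm clear of it
Mind the look-alikes: they are no part of the job. What is shaped like the roller but orange is not meant.

How it is judged (in metres and radians):
On the way, in this order (a step that is already met when the one before it is completed fails the run):
1. the roller is taken out of the stand (distance between roller_collar and stand_seat above 0.05 m), for 0.2 s.
2. the roller is rolled along the strip: its wheel has turned by more than 2 rad (36 mm of travel) and bears on the block ((value of joint roller_wheel above 2 rad or value of joint roller_wheel below -2 rad) and contact force between roller and rack above 2 N), for 0.1 s.
At the end, for the whole second after the job is handed in: all six caps of the edge strip are pushed down at least 3.5 of their 5 mm (within 1.5 mm of fully home), and the roller hangs still and upright in the stand, collar flat on the plate (within 2.5 mm in height) and within 10 mm of the seat (value of joint each of cap_1, cap_2, cap_3, cap_4, cap_5, cap_6 above 0.0035 m and horizontal distance between roller_collar and stand_seat below 0.01 m and z of roller_collar in the frame of stand_seat between -0.0025 and 0.0025 m and angle between roller's own z axis and vertical below 0.12 rad and linear speed of roller below 0.03 m/s); the robot touches nothing.
It fails at once if the roller presses on the block with more than 30 N (contact force between roller and rack above 30 N).
It fails at once if the gripper touches the block or its caps (contact force between any of the fingers, the arm and rack above 1 N).
It fails at once if a bystander is moved by more than 30 mm (distance of any of bottle_by_block, tweezers, marker_pen, match_box from where it was at the start of the episode above 0.03 m).
It fails at once if the bottle beside the block is tipped (angle between bottle_by_block's own z axis and vertical above 0.3 rad).
It also fails if it takes over 72 s, if anything falls off the work surface, if the arm or the gripper's body presses on something with over 40 N, if the wrist force passes 120 N, or if a joint passes its speed limit or range.

## Working session

There is one attempt and no reset: what is moved stays moved. The work goes in short steps, Python scripts to look and compute and a tool call to move; the robot and the scene stay as the last step left them, time stands still between calls to the robot, and variables do not carry over. Pictures are saved under pics/ and viewed, and the job is handed in when it is done.

Besides the shell and the picture viewer there is one more tool, called after "Emit:" by a JSON object that holds its "fn" and its "kwargs". step_arm: Moves the arm, as the interface text tells. Its arguments: {"type":"object","properties":{"targets":{"type":"array","items":{"type":"array"}},"newtons":{"type":"number"}},"required":["targets"]}

```bash
ls; mkdir -p pics
python3 - <<'E'
from workcell import monitor,cams,r
import cv2
s=monitor.get_state()
print(s, r.hold_point_z)
for n in ["scene","top","wrist"]:
    im=cams.snapshot(n); cv2.imwrite(f"pics/{n}0.png",im[:,:,::-1])
    c=cams.calibration(n); print(n,c)
E
```

```text
pics
{'clock': 0.0, 'joints': array([ 7.33368633e+01,  7.24249334e+00, -2.32787308e+00,  8.05231416e+01,
       -6.12901659e-04,  8.99999813e+01]), 'qd': array([ 0.0778647 , -0.09169568,  0.04535676,  0.10585994, -0.00352966,
       -0.07572275]), 'effort': array([ 1.04614112e-04, -4.35915327e+01,  3.52923310e+01,  1.71832315e-02,
       -1.09441428e-04, -7.95053239e-06]), 'eef_pos': array([150.4154248 , 502.52335222, 208.60556489]), 'eef_rot': array([[ 2.86743515e-01,  9.58007279e-01, -4.57724950e-04],
       [ 9.58005998e-01, -2.86743880e-01, -1.56655627e-03],
       [-1.63202214e-03,  1.06966043e-05, -9.99998668e-01]]), 'contact_force': array([ 0.49291534, -0.32922019, -0.15957051]), 'moment': array([-0.02773535,  0.01886695,  0.01870414]), 'grip_width': 1.0024187982623867} 18.700000000000003
scene {'fx': 454.33769619262654, 'fy': 454.33769619262654, 'cx': 321.6514698742186, 'cy': 199.02457262024924, 'R': array([[ 0.74158527, -0.67082406, -0.00680941],
       [-0.32912673, -0.35496207, -0.87503001],
       [ 0.5845741 ,  0.65115053, -0.48402077]]), 't': array([-401.91825461,  216.57150647,  897.8700759 ])}
top {'fx': 450.3267657091968, 'fy': 450.3267657091968, 'cx': 321.00352384266677, 'cy': 205.32476294755944, 'R': array([[ 0.00435939, -0.99993562, -0.01047635],
       [-0.99094283, -0.00291361, -0.13425285],
       [ 0.13421368,  0.01096672, -0.99089173]]), 't': array([ -75.66949166,  499.90559656, 1142.16876428])}
wrist {'fx': 298.0843251545554, 'fy': 298.0843251545554, 'cx': 320.45442938108005, 'cy': 204.79639961810244, 'R': array([[ 2.87485713e-01,  9.57784878e-01, -3.04744434e-04],
       [ 9.20088081e-01, -2.76082346e-01,  2.77878503e-01],
       [ 2.66063693e-01, -8.01664912e-02, -9.60616180e-01]]), 't': array([-525.55985038,  -35.97546456,  377.49611161])}
```

View pics/scene0.png

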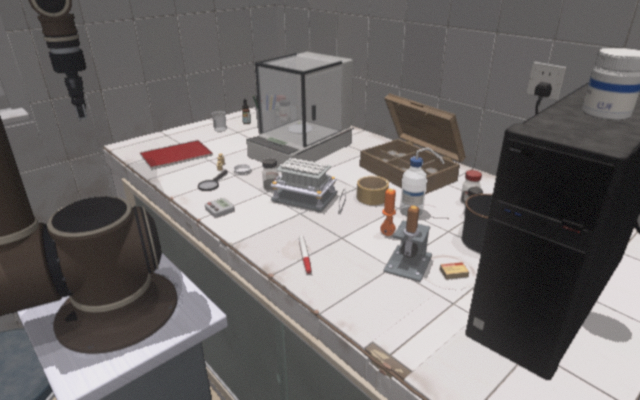

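View pics/top0.png

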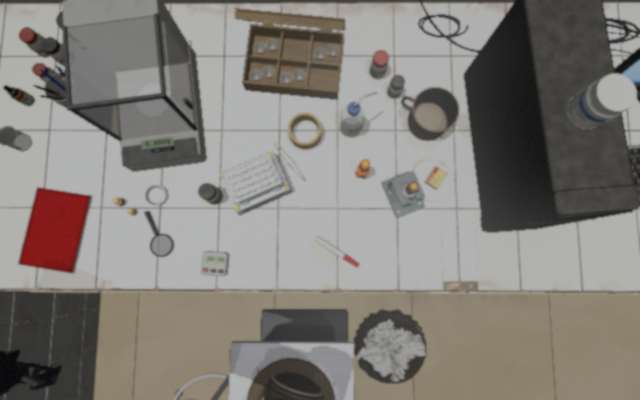

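View pics/wrist0.png

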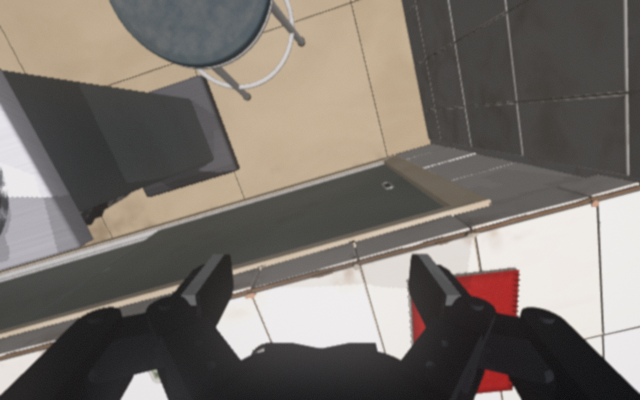

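The top view shows the rack at about (255,182), the stand and brown-handled roller at about (406,192), and the orange look-alike at (363,168). I'll zoom in.

```bash
cat > h.py <<'E'
import numpy as np, cv2
from workcell import monitor,cams,r
def ray(c,u,v):
    d=np.array([(u-c['cx'])/c['fx'],(v-c['cy'])/c['fy'],1.]); R=np.array(c['R']);t=np.array(c['t'])
    return -R.T@t, R.T@d
def atz(c,u,v,z):
    o,d=ray(c,u,v); return o+d*(z-o[2])/d[2]
def tri(obs):
    A=np.zeros((3,3));b=np.zeros(3)
    for c,u,v in obs:
        o,d=ray(c,u,v);d=d/np.linalg.norm(d);P=np.eye(3)-np.outer(d,d);A+=P;b+=P@o
    X=np.linalg.solve(A,b)
    return X,[proj(c,X)-np.array([u,v]) for c,u,v in obs]
def proj(c,X):
    p=np.array(c['R'])@np.array(X)+np.array(c['t']); return np.array([c['fx']*p[0]/p[2]+c['cx'],c['fy']*p[1]/p[2]+c['cy']])
def crop(src,u0,v0,u1,v1,k,out):
    im=cv2.imread(src) if isinstance(src,str) else src
    cv2.imwrite(out,cv2.resize(im[v0:v1,u0:u1],None,fx=k,fy=k,interpolation=cv2.INTER_CUBIC))
E
python3 - <<'E'
from h import *
crop("pics/top0.png",340,140,460,230,6,"pics/t_st.png")
crop("pics/top0.png",185,135,315,225,6,"pics/t_rk.png")
crop("pics/scene0.png",360,170,480,290,5,"pics/s_st.png")
crop("pics/scene0.png",250,140,370,220,6,"pics/s_rk.png")
E
```

```text
(no output)
```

View pics/t_st.png

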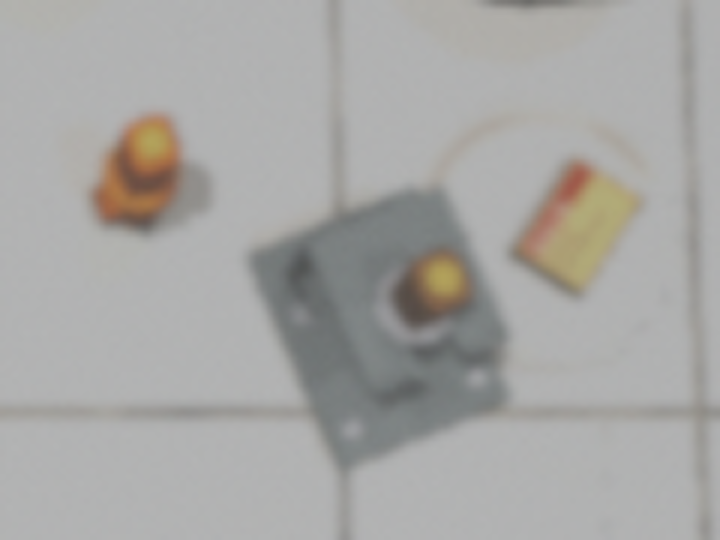

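View pics/t_rk.png

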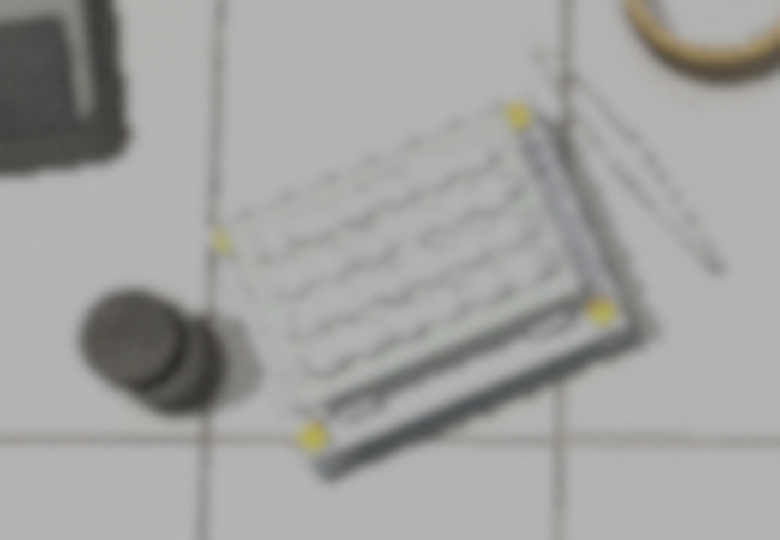

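View pics/s_st.png

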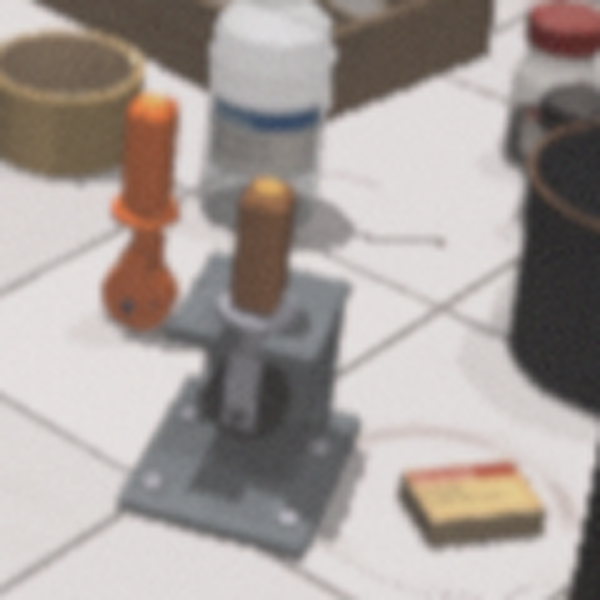

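View pics/s_rk.png

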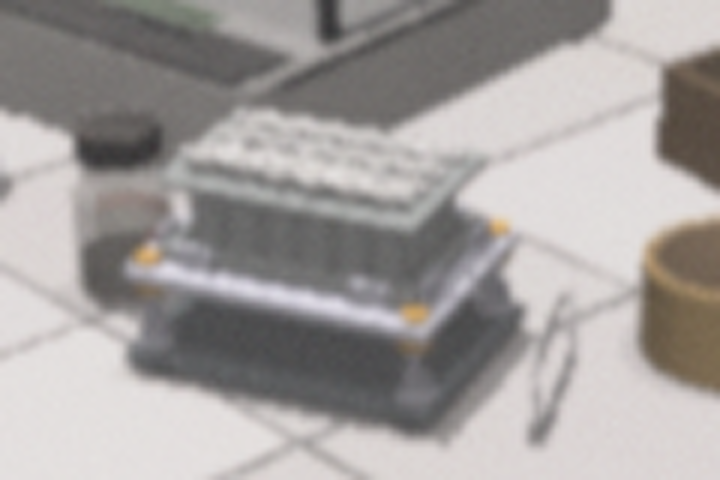

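Run:
```python
from h import *
t=cams.calibration("top");s=cams.calibration("scene");w=cams.calibration("wrist")
P=lambda u,v,u0=340,v0=140,k=6:(u0+(u+.5)/k-.5,v0+(v+.5)/k-.5)
np.set_printoptions(precision=1,suppress=True)
print("collar top",atz(t,*P(415,303),90), "handle top", atz(t,*P(444,276),124+24))
print("scene", atz(s,360+255/5,170+312/5,88), atz(s,360+269/5,170+185/5,148))
print(tri([(t,*P(444,276)),(s,360+269/5,170+186/5)]))
print(tri([(t,*P(415,303)),(s,360+255/5,170+312/5)]))
b=[atz(t,*P(*p),8) for p in [(250,257),(345,465),(508,400)]];print("base",b)
q=[P(*p,185,135) for p in [(222,241),(518,115),(603,312),(314,438)]]
print("yellow top z~40",[atz(t,*a,45) for a in q])
sy=[(250+a/6,140+b/6) for a,b in [(498,227),(414,313),(148,255)]]
for a,b in zip(q[1:],sy): print(tri([(t,*a),(s,*b)]))
print("match",atz(t,*P(575,225),10),"wristcam",ray(w,320,200))
```

```text
collar top [ 531.4 -292.8   90. ] handle top [ 532.3 -293.6  148. ]
scene [ 529.8 -298.8   88. ] [ 533.8 -296.4  148. ]
(array([ 533.6, -294.9,  146.7]), [array([ 0.4, -0.4]), array([-0.7,  0.1])])
(array([ 533.4, -294.8,   84.2]), [array([ 0.4, -0.4]), array([-0.6,  0.1])])
base [array([ 566.1, -234.9,    8. ]), array([ 472.7, -275.5,    8. ]), array([ 501.9, -348.2,    8. ])]
yellow top z~40 [array([578.5, 186.3,  45. ]), array([635. ,  58.3,  45. ]), array([547.5,  19.7,  45. ]), array([492.1, 143.6,  45. ])]
(array([634. ,  56. ,  54.2]), [array([ 0.4, -0.5]), array([-0.6,  0.1])])
(array([547. ,  17.8,  55.1]), [array([ 0.4, -0.5]), array([-0.6,  0.1])])
(array([492.1, 139.9,  57.5]), [array([ 0.5, -0.6]), array([-0.8,  0. ])])
match [ 580.6 -379.7   10. ] wristcam (array([ 83.8, 523.7, 372.5]), array([ 0.3, -0.1, -1. ]))
```

```bash
cat >> h.py <<'E'
from scipy.spatial.transform import Rotation as Rn
def down(yaw):
    a=np.radians(yaw);x=np.array([np.cos(a),np.sin(a),0]);z=np.array([0,0,-1.]);return np.c_[x,np.cross(z,x),z]
def plan(p,yaw,n,prof=None):
    """rows in tool axes from present pose to TCP p/yaw in n rows"""
    s=monitor.get_state();p0=s['eef_pos'];R0=np.array(s['eef_rot']);R1=down(yaw)
    rv=Rn.from_matrix(R0.T@R1).as_rotvec()
    w=np.ones(n) if prof is None else np.array(prof,float);w/=w.sum();rows=[];f=0
    for wi in w:
        R=R0@Rn.from_rotvec(rv*f).as_matrix();f+=wi
        rows.append([list(np.round(R.T@((np.array(p)-p0)*wi),1)),list(np.round(rv*wi,4))])
    print("dist",np.round(np.array(p)-p0,1),"turn",np.round(rv,4))
    for q in rows: print([[float(v) for v in q[0]],[float(v) for v in q[1]]])
def st():
    s=monitor.get_state();R=s['eef_rot'];print(round(s['clock'],2),np.round(s['eef_pos'],1),"yaw",round(np.degrees(np.arctan2(R[1,0],R[0,0])),2),"tilt",np.round(R[:2,2],4),"F",np.round(s['contact_force'],1),"g",round(s['grip_width'],3),"q",np.round(s['joints'],0))
E
python3 - <<'E'
from h import *
plan([520,80,270],113.7,16,[.5]+[1]*14+[.5])
E
```

```text
dist [ 369.6 -422.7   61.2] turn [-4.000e-04  1.200e-03 -7.044e-01]
[[-10.0, 15.8, -2.0], [-0.0, 0.0, -0.0235]]
[[-20.7, 31.2, -4.1], [-0.0, 0.0001, -0.047]]
[[-22.1, 30.2, -4.1], [-0.0, 0.0001, -0.047]]
[[-23.5, 29.1, -4.1], [-0.0, 0.0001, -0.047]]
[[-24.8, 28.0, -4.1], [-0.0, 0.0001, -0.047]]
[[-26.1, 26.8, -4.1], [-0.0, 0.0001, -0.047]]
[[-27.4, 25.5, -4.1], [-0.0, 0.0001, -0.047]]
[[-28.5, 24.2, -4.1], [-0.0, 0.0001, -0.047]]
[[-29.6, 22.9, -4.1], [-0.0, 0.0001, -0.047]]
[[-30.7, 21.4, -4.1], [-0.0, 0.0001, -0.047]]
[[-31.7, 20.0, -4.1], [-0.0, 0.0001, -0.047]]
[[-32.6, 18.5, -4.1], [-0.0, 0.0001, -0.047]]
[[-33.4, 16.9, -4.1], [-0.0, 0.0001, -0.047]]
[[-34.1, 15.3, -4.1], [-0.0, 0.0001, -0.047]]
[[-34.8, 13.7, -4.1], [-0.0, 0.0001, -0.047]]
[[-17.7, 6.0, -2.0], [-0.0, 0.0, -0.0235]]
```

Emit:
{"fn": "step_arm", "kwargs": {"targets": [[[-10, 16, -4], [0, 0, -0.0235], 0], [[-21, 31, -4], [0, 0, -0.047], 0], [[-22, 30, -4], [0, 0, -0.047], 0], [[-23, 29, -4], [0, 0, -0.047], 0], [[-25, 28, -4], [0, 0, -0.047], 0], [[-26, 27, -4], [0, 0, -0.047], 0], [[-27, 26, -4], [0, 0, -0.047], 0], [[-28, 24, -4], [0, 0, -0.047], 0]]}}

```text
clock: 0.82
eef_pos: [338.8, 289.6, 237.6]
eef_rot: [[-0.092, 0.996, -0.005], [0.996, 0.092, -0.006], [-0.006, -0.005, -1.0]]
contact_force: [1.5, -0.2, 0.3]
grip_width: 0.999
```

Run:
```python
from h import *
st()
plan([520,80,270],113.7,8,[1]*7+[.5])
```

```text
0.82 [338.8 289.6 237.6] yaw 95.28 tilt [-0.0046 -0.0064] F [ 1.5 -0.2  0.3] g 0.999 q [41. -1. -7. 84. -0. 35.]
dist [ 181.2 -209.6   32.4] turn [-0.0061  0.0051 -0.3216]
[[-30.1, 21.5, -4.3], [-0.0008, 0.0007, -0.0429]]
[[-31.0, 20.2, -4.3], [-0.0008, 0.0007, -0.0429]]
[[-31.8, 18.8, -4.3], [-0.0008, 0.0007, -0.0429]]
[[-32.6, 17.4, -4.3], [-0.0008, 0.0007, -0.0429]]
[[-33.3, 16.0, -4.3], [-0.0008, 0.0007, -0.0429]]
[[-33.9, 14.6, -4.3], [-0.0008, 0.0007, -0.0429]]
[[-34.5, 13.1, -4.3], [-0.0008, 0.0007, -0.0429]]
[[-17.5, 5.8, -2.2], [-0.0004, 0.0003, -0.0214]]
```

Emit:
{"fn": "step_arm", "kwargs": {"targets": [[[-30, 21, -4], [0, 0, -0.043], 0], [[-31, 20, -4], [0, 0, -0.043], 0], [[-32, 19, -4], [0, 0, -0.043], 0], [[-33, 17, -4], [0, 0, -0.043], 0], [[-33, 16, -4], [0, 0, -0.043], 0], [[-34, 15, -4], [-0.002, 0, -0.043], 0], [[-34, 13, -4], [-0.002, 0.002, -0.043], 0], [[-17, 6, -2], [-0.002, 0.002, -0.02], 0]]}}

```text
clock: 1.48
eef_pos: [528.5, 66.7, 268.4]
eef_rot: [[-0.415, 0.91, -0.001], [0.91, 0.415, -0.001], [-0.0, -0.001, -1.0]]
contact_force: [-0.5, 0.4, -0.6]
grip_width: 1.002
```

Run:
```python
from h import *
st()
c=cams.calibration("wrist");im=cams.snapshot("wrist");c2=cams.calibration("wrist");st()
cv2.imwrite("pics/w1.png",im[:,:,::-1]);np.save("pics/w1.npy",{k:np.array(v) for k,v in c.items()})
print(np.abs(np.array(c['t'])-c2['t']).max())
```

```text
1.48 [528.5  66.7 268.4] yaw 114.51 tilt [-0.0009 -0.0008] F [-0.5  0.4 -0.6] g 1.002 q [  7.   9.   7.  88.  -0. -17.]
1.53 [529.7  65.4 268.1] yaw 114.43 tilt [-0.0005 -0.0018] F [-0.1 -0.6  0.8] g 1.002 q [  7.   9.   7.  88.  -0. -17.]
1.2328524509003103
```

View pics/w1.png

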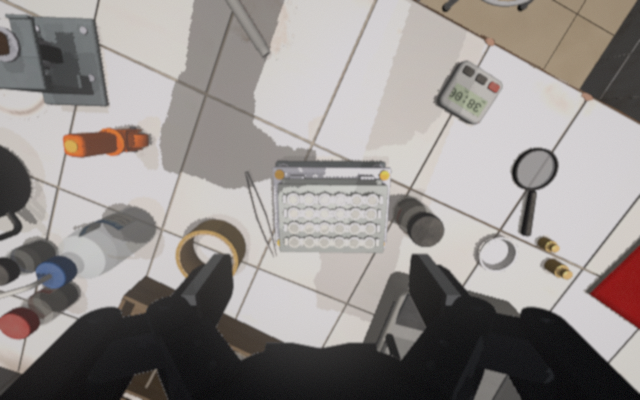

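The wrist image shows the block in the middle, (275..390, 160..255), with the edge strip as the top row at v≈200. The bottle is at (418,222). I'll take one settled picture here, then one from a second place.

```bash
cat >> h.py <<'E'
def shot(n,cam="wrist"):
    c=cams.calibration(cam);im=cams.snapshot(cam);st()
    cv2.imwrite(f"pics/{n}.png",im[:,:,::-1]);np.save(f"pics/{n}.npy",{k:np.array(v) for k,v in c.items()},allow_pickle=True)
def cal(n): return np.load(f"pics/{n}.npy",allow_pickle=True).item()
E
python3 - <<'E'
from h import *
shot("w2")
crop("pics/w2.png",260,145,440,265,4,"pics/w2c.png")
plan([490,150,262],113.7,3)
E
```

```text
1.58 [528.2  67.2 267.9] yaw 114.32 tilt [-0.0017 -0.0006] F [-0.2 -0.1  0.2] g 1.0 q [  7.   9.   7.  88.  -0. -17.]
dist [-38.2  82.8  -5.9] turn [-0.0018 -0.0002  0.0108]
[[30.4, -0.2, 2.0], [-0.0006, -0.0001, 0.0036]]
[[30.4, -0.3, 2.0], [-0.0006, -0.0001, 0.0036]]
[[30.4, -0.4, 2.0], [-0.0006, -0.0001, 0.0036]]
```

View pics/w2c.png

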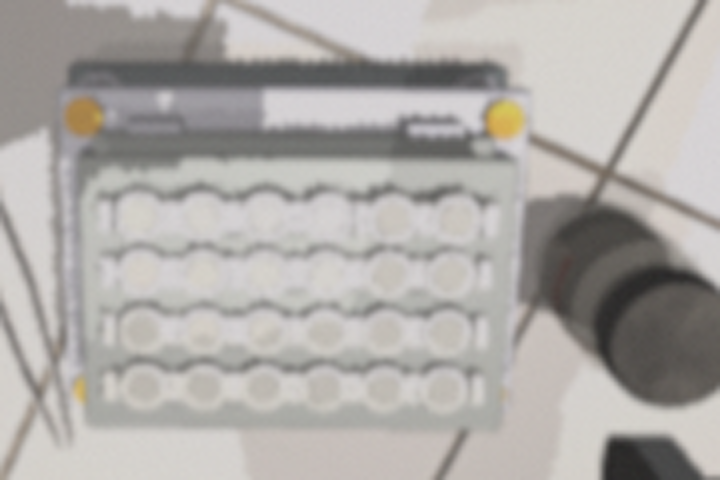

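Emit:
{"fn": "step_arm", "kwargs": {"targets": [[[-25, 0, 0], [0, 0, 0], 0], [[-30, 0, 0], [0, 0, 0], 0], [[-15, 0, 0], [0, 0, 0], 0], [[0, 0, 0], [0, 0, 0], 0]]}}

```text
clock: 1.92
eef_pos: [556.3, 3.4, 266.5]
eef_rot: [[-0.412, 0.911, -0.005], [0.911, 0.412, 0.001], [0.003, -0.004, -1.0]]
contact_force: [-1.5, -0.4, -0.5]
grip_width: 1.0
```

Run:
```python
from h import *
shot("w3")
crop("pics/w3.png",290,145,470,265,4,"pics/w3c.png")
plan([520,-290,270],113.5,10,[1]*9+[.5])
```

```text
1.97 [555.8   4.3 266.5] yaw 114.37 tilt [-0.0057  0.0015] F [ 0.1 -0.  -0.8] g 0.997 q [  0.  11.  10.  89.   0. -24.]
dist [ -35.8 -294.3    3.5] turn [-0.0046 -0.0037  0.0152]
[[-26.7, -16.2, -0.4], [-0.0005, -0.0004, 0.0016]]
[[-26.7, -16.2, -0.4], [-0.0005, -0.0004, 0.0016]]
[[-26.7, -16.1, -0.4], [-0.0005, -0.0004, 0.0016]]
[[-26.7, -16.1, -0.4], [-0.0005, -0.0004, 0.0016]]
[[-26.8, -16.0, -0.4], [-0.0005, -0.0004, 0.0016]]
[[-26.8, -16.0, -0.4], [-0.0005, -0.0004, 0.0016]]
[[-26.8, -16.0, -0.4], [-0.0005, -0.0004, 0.0016]]
[[-26.8, -15.9, -0.4], [-0.0005, -0.0004, 0.0016]]
[[-26.9, -15.9, -0.4], [-0.0005, -0.0004, 0.0016]]
[[-13.4, -7.9, -0.2], [-0.0002, -0.0002, 0.0008]]
```

View pics/w3.png

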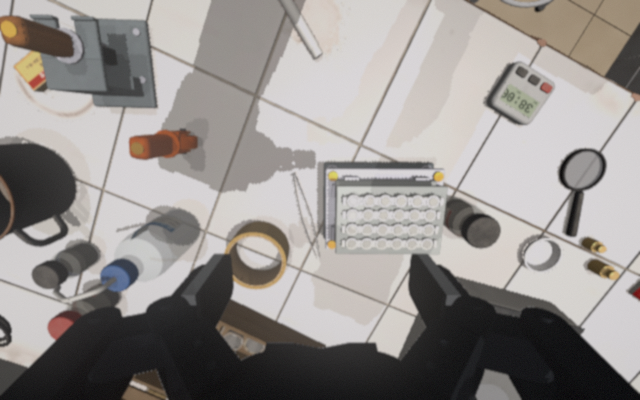

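View pics/w3c.png

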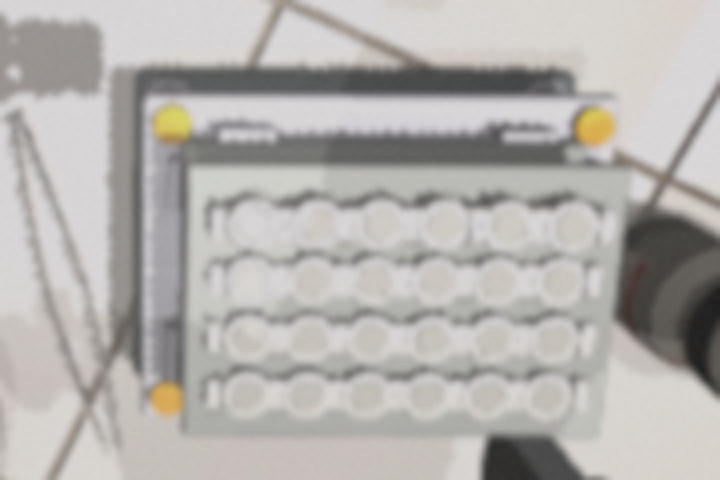

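Run:
```python
from h import *
from scipy.optimize import least_squares
np.set_printoptions(precision=1,suppress=True)
c2,c3=cal("w2"),cal("w3")
P2=lambda u,v:(260+(u+.5)/4-.5,145+(v+.5)/4-.5)
P3=lambda u,v:(290+(u+.5)/4-.5,145+(v+.5)/4-.5)
o=[(-27,-45,5,(143,213),(253,221)),(-27,45,5,(458,216),(573,226)),(-9,-45,0,(144,272),(250,281)),(-9,45,0,(452,273),(562,283)),(27,-45,0,(142,386),(248,396)),(27,45,0,(446,388),(549,396))]
for a in o:
    X,e=tri([(c2,*P2(*a[3])),(c3,*P3(*a[4]))]);print(a[:3],X,e[0])
def f(p):
    x,y,yaw,h,sx,sy=p;ca,sa=np.cos(yaw),np.sin(yaw);res=[]
    for a in o:
        X=[x+ca*a[0]-sa*a[1],y+sa*a[0]+ca*a[1],h+a[2]+sx*a[0]+sy*a[1]]
        res+=list(proj(c2,X)-P2(*a[3]))+list(proj(c3,X)-P3(*a[4]))
    res+=[sx/.02*.3,sy/.02*.3]
    return res
s=least_squares(f,[563,98,.42,97,0,0]);p=s.x
print(p[:2],np.degrees(p[2]),p[3],"slopes",p[4:]*1000, np.sqrt(np.mean(s.fun**2)))
ca,sa=np.cos(p[2]),np.sin(p[2])
for y in(-45,45): print([p[0]-27*ca-sa*y,p[1]-27*sa+ca*y,p[3]-27*p[4]+p[5]*y])
# top + scene cross check
t=cams.calibration("top")
print("top check cap1", proj(t,[p[0]-27*ca+sa*45,p[1]-27*sa-ca*45,105]),proj(t,[p[0]-27*ca-sa*45,p[1]-27*sa+ca*45,105]))
```

```text
(-27, -45, 5) [559.1  46.9  96.7] [-0.  0.]
(-27, 45, 5) [521.3 128.9 103.5] [-0.   0.4]
(-9, -45, 0) [576.   54.3  95.6] [-0.   0.2]
(-9, 45, 0) [537.8 136.  100.8] [-0.   0.4]
(27, -45, 0) [606.1  67.2 104.5] [-0.   0.2]
(27, 45, 0) [570.9 151.2  99.4] [-0.   0.1]
[564.2  98.3] 23.99267124104011 100.33741448532794 slopes [28.6  8.3] 0.3856303172796412
[np.float64(557.8629686565164), np.float64(46.189580412511134), np.float64(99.19088840540574)]
[np.float64(521.2671878031574), np.float64(128.41335327494383), np.float64(99.93748280761007)]
top check cap1 [272.3 178.2] [238.6 192.7]
```

Emit:
{"fn": "step_arm", "kwargs": {"targets": [[[-27, -16, -1], [0, 0, 0], 0], [[-27, -16, -1], [0, 0, 0], 0], [[-27, -16, -1], [0, 0, 0], 0], [[-27, -16, -1], [0, 0, 0.005], 0], [[-27, -16, -1], [0, 0, 0], 0], [[-27, -16, -1], [0, 0, 0.005], 0], [[-27, -16, 0], [0, 0, 0], 0], [[-20, -12, 0], [0, 0, 0], 0]]}}

```text
clock: 2.63
eef_pos: [526.4, -228.2, 271.8]
eef_rot: [[-0.421, 0.907, -0.008], [0.907, 0.421, 0.008], [0.01, -0.004, -1.0]]
contact_force: [0.8, 0.5, 0.3]
grip_width: 1.003
```

Run:
```python
from h import *
shot("w4")
plan([520,-290,270],113.5,4)
```

```text
2.68 [ 526.  -231.3  271.5] yaw 114.75 tilt [-0.0086  0.0058] F [-0.8 -1.2  0.2] g 1.0 q [-24.  14.  14.  90.   0. -49.]
dist [ -6.  -58.7  -1.5] turn [-0.0054 -0.0088  0.0219]
[[-12.7, -7.5, 0.3], [-0.0014, -0.0022, 0.0055]]
[[-12.8, -7.4, 0.3], [-0.0014, -0.0022, 0.0055]]
[[-12.8, -7.4, 0.3], [-0.0014, -0.0022, 0.0055]]
[[-12.8, -7.3, 0.3], [-0.0014, -0.0022, 0.0055]]
```

View pics/w4.png

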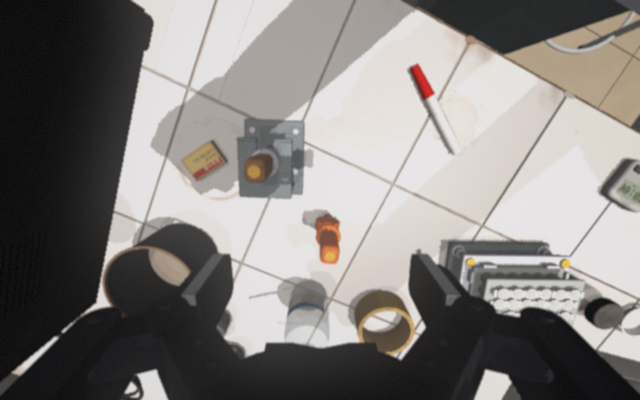

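The rack fit is consistent: yaw 24.0°, cap_1 at (558,46), cap_6 at (521,128). In this view the roller handle's top is at (258,167), with the stand around it and the slot opening upward in the image. I'll move nearer and shoot again.

Emit:
{"fn": "step_arm", "kwargs": {"targets": [[[-13, -9, 0], [-0.002, -0.003, 0.006], 0], [[-13, -9, 0], [-0.002, -0.003, 0.006], 0], [[-13, -8, 0], [-0.001, -0.002, 0.006], 0], [[-10, -6, 0], [0, 0, 0.004], 0], [[0, 0, 0], [0, 0, 0], 0]]}}

```text
clock: 3.1
eef_pos: [516.3, -287.6, 271.4]
eef_rot: [[-0.4, 0.917, -0.001], [0.917, 0.4, 0.003], [0.003, 0.0, -1.0]]
contact_force: [0.4, 0.1, -0.5]
grip_width: 1.001
```

Run:
```python
from h import *
shot("w5")
crop("pics/w4.png",220,100,330,210,5,"pics/w4c.png")
crop("pics/w5.png",250,90,400,240,4,"pics/w5c.png")
```

```text
3.15 [ 516.5 -286.8  271.5] yaw 113.59 tilt [-0.0004  0.0031] F [-0.3  1.   0. ] g 0.999 q [-29.  15.  16.  90.   0. -53.]
```

View pics/w4c.png

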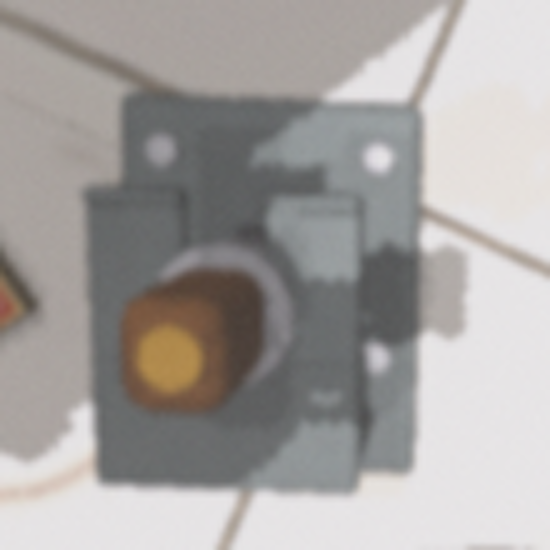

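View pics/w5c.png

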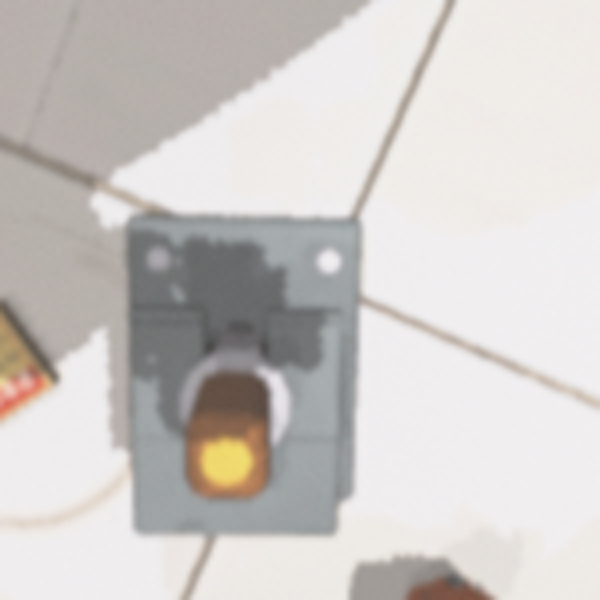

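Run:
```python
from h import *
np.set_printoptions(precision=1,suppress=True)
c4,c5=cal("w4"),cal("w5")
P4=lambda u,v:(220+(u+.5)/5-.5,100+(v+.5)/5-.5)
P5=lambda u,v:(250+(u+.5)/4-.5,90+(v+.5)/4-.5)
print("handle",tri([(c4,*P4(170,357)),(c5,*P5(228,462))]))
print("collar",tri([(c4,*P4(220,312)),(c5,*P5(236,398))]), atz(c5,*P5(236,398),90),atz(c4,*P4(220,312),90))
fl,fr=atz(c5,*P5(135,310),89),atz(c5,*P5(340,308),89)
bl,br=atz(c5,*P5(136,533),86),atz(c5,*P5(338,533),86)
print(fl,fr,np.linalg.norm(fl-fr),"yaw",np.degrees(np.arctan2(*(fl-fr)[[1,0]]))-90)
print(bl,br,"yaw",np.degrees(np.arctan2(*(bl-br)[[1,0]]))-90, "axis", np.degrees(np.arctan2(*((bl+br)-(fl+fr))[[1,0]])),np.linalg.norm((bl+br-fl-fr)/2))
a=np.radians(23.5);print("seat from tips",(fl+fr)/2+28*np.array([np.cos(a),np.sin(a),0]))
m=[atz(c5,*P5(130,215),8),atz(c5,*P5(362,216),8)];print(m,np.linalg.norm(m[0]-m[1]),"yaw",np.degrees(np.arctan2(*(m[0]-m[1])[[1,0]]))-90)
t=cams.calibration("top");print(proj(t,[532.5,-295,148]))
```

```text
handle (array([ 533.6, -294.2,  150.4]), [array([-0.1,  0.2]), array([ 0.1, -0.2])])
collar (array([ 533.2, -295.1,   87.4]), [array([ 0.3, -0.5]), array([-0.3,  0.5])]) [ 531.9 -295.2   90. ] [ 533.4 -295.    90. ]
[ 519.6 -332.3   89. ] [ 495.3 -277.8   89. ] 59.7438291709433 yaw -155.95059688706613
[ 584.7 -306.7   86. ] [ 559.8 -249.2   86. ] yaw -156.5512225089683 axis 22.702925008693683 70.34005393169403
seat from tips [ 533.1 -293.9   89. ]
[array([ 504.7, -350.2,    8. ]), array([ 472.5, -275.2,    8. ])] 81.63464571989387 yaw -156.73945049599922
[414.2 185.5]
```

Run:
```python
from h import *
plan([533.2,-294.6,170],113.4,6)
```

```text
dist [  16.7   -7.8 -101.5] turn [ 0.0009 -0.0031  0.0033]
[[-2.4, 2.0, 16.9], [0.0001, -0.0005, 0.0005]]
[[-2.3, 2.0, 16.9], [0.0001, -0.0005, 0.0005]]
[[-2.3, 2.0, 16.9], [0.0001, -0.0005, 0.0005]]
[[-2.3, 2.0, 16.9], [0.0001, -0.0005, 0.0005]]
[[-2.3, 2.0, 16.9], [0.0001, -0.0005, 0.0005]]
[[-2.3, 2.0, 16.9], [0.0001, -0.0005, 0.0005]]
```

Emit:
{"fn": "step_arm", "kwargs": {"targets": [[[-3, 2, 15], [0, -0.001, 0.001], 0], [[-3, 2, 25], [0, -0.001, 0.001], 0], [[-3, 3, 25], [0, -0.001, 0.001], 0], [[-3, 3, 20], [0, 0, 0], 0], [[-2, 2, 10], [0, 0, 0], 0], [[0, 0, 0], [0, 0, 0], 0]]}}

```text
clock: 3.65
eef_pos: [536.0, -291.1, 175.6]
eef_rot: [[-0.4, 0.916, 0.006], [0.916, 0.4, 0.001], [-0.002, 0.006, -1.0]]
contact_force: [0.5, -0.2, -0.1]
grip_width: 1.001
```

Run:
```python
from h import *
shot("w6")
plan([533.2,-294.6,103],113.4,6)
```

```text
3.7 [ 536.  -291.1  176.7] yaw 113.6 tilt [0.0064 0.0003] F [-0.   0.4  0. ] g 1.003 q [-29.  16.   5.  78.   0. -52.]
dist [ -2.8  -3.5 -73.7] turn [0.006  0.0023 0.0036]
[[-0.3, -0.7, 12.3], [0.001, 0.0004, 0.0006]]
[[-0.3, -0.7, 12.3], [0.001, 0.0004, 0.0006]]
[[-0.3, -0.7, 12.3], [0.001, 0.0004, 0.0006]]
[[-0.3, -0.7, 12.3], [0.001, 0.0004, 0.0006]]
[[-0.3, -0.7, 12.3], [0.001, 0.0004, 0.0006]]
[[-0.4, -0.7, 12.3], [0.001, 0.0004, 0.0006]]
```

View pics/w6.png

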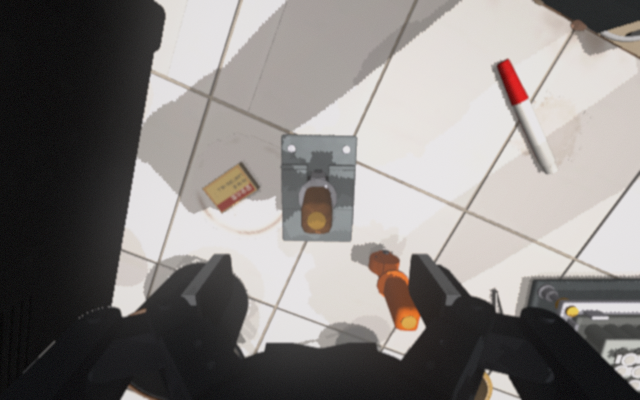

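Emit:
{"fn": "step_arm", "kwargs": {"targets": [[[-1, -1, 10], [0.003, 0.001, 0.001], 0], [[-1, -1, 15], [0.002, 0.001, 0.001], 0], [[-0.5, -1, 15], [0, 0, 0.001], 0], [[0, -0.5, 15], [0, 0, 0], 0], [[0, 0, 10], [0, 0, 0], 0], [[0, 0, 5], [0, 0, 0], 0]]}}

```text
clock: 4.2
eef_pos: [538.0, -295.9, 111.5]
eef_rot: [[-0.399, 0.917, 0.012], [0.917, 0.399, -0.006], [-0.01, 0.008, -1.0]]
contact_force: [0.2, -0.1, -0.7]
grip_width: 1.003
```

Run:
```python
from h import *
st()
plan([533.2,-294.6,103],113.4,2)
```

```text
4.2 [ 538.  -295.9  111.5] yaw 113.5 tilt [ 0.0117 -0.0058] F [ 0.2 -0.1 -0.7] g 1.003 q [-29.  17.  -2.  70.   0. -52.]
dist [-4.8  1.3 -8.5] turn [0.0084 0.01   0.0019]
[[1.6, -2.0, 4.2], [0.0042, 0.005, 0.0009]]
[[1.6, -1.9, 4.3], [0.0042, 0.005, 0.0009]]
```

Emit:
{"fn": "step_arm", "kwargs": {"targets": [[[1, -3, 5], [0.004, 0.004, 0.001], 0], [[1, -2, 4], [0.003, 0.003, 0], 0], [[0, 0, 0], [0, 0, 0], 0]]}}

```text
clock: 4.45
eef_pos: [532.4, -296.1, 102.4]
eef_rot: [[-0.398, 0.917, 0.002], [0.917, 0.398, -0.002], [-0.003, 0.001, -1.0]]
contact_force: [0.2, 0.4, -0.8]
grip_width: 0.998
```

Run:
```python
from h import *
st()
plan([533.2,-294.6,103],113.4,1)
```

```text
4.45 [ 532.4 -296.1  102.4] yaw 113.45 tilt [ 0.0022 -0.0022] F [ 0.2  0.4 -0.8] g 0.998 q [-29.  17.  -3.  69.  -0. -53.]
dist [0.8 1.5 0.6] turn [0.0011 0.0028 0.0009]
[[1.1, 1.3, -0.6], [0.0011, 0.0028, 0.0009]]
```

Emit:
{"fn": "step_arm", "kwargs": {"targets": [[[1, 1, 0], [0.001, 0.002, 0], 0.5], [[0, 0, 0], [0, 0, 0], 0.7], [[0, 0, 0], [0, 0, 0], 1], [[0, 0, 0], [0, 0, 0], 1], [[0, 0, 0], [0, 0, 0], 1], [[0, 0, 0], [0, 0, 0], 1]], "newtons": 80}}

```text
clock: 4.95
eef_pos: [534.4, -295.5, 105.4]
eef_rot: [[-0.398, 0.917, 0.004], [0.917, 0.398, -0.003], [-0.004, 0.003, -1.0]]
contact_force: [-0.6, 0.2, -2.4]
grip_width: 0.24
```

Run:
```python
from h import *
st()
```

```text
4.95 [ 534.4 -295.5  105.4] yaw 113.44 tilt [ 0.0041 -0.0026] F [-0.6  0.2 -2.4] g 0.24 q [-29.  17.  -3.  70.  -0. -52.]
```

Emit:
{"fn": "step_arm", "kwargs": {"targets": [[[0, 0, -3], [0, 0.001, 0], 1], [[0, 0, -3], [0, 0.001, 0], 1], [[0, 0, -2], [0, 0, 0], 1], [[0, 0, 0], [0, 0, 0], 1]]}}

```text
clock: 5.28
eef_pos: [533.6, -295.0, 113.1]
eef_rot: [[-0.398, 0.917, 0.001], [0.917, 0.398, 0.001], [0.0, 0.001, -1.0]]
contact_force: [-0.3, 0.3, -2.3]
grip_width: 0.243
```

Run:
```python
from h import *
st()
shot("s1","scene"); crop("pics/s1.png",360,170,480,290,5,"pics/s1c.png")
shot("w7")
```

```text
5.28 [ 533.6 -295.   113.1] yaw 113.44 tilt [0.0011 0.0006] F [-0.3  0.3 -2.3] g 0.243 q [-29.  17.  -2.  71.   0. -52.]
5.33 [ 533.6 -295.   112.8] yaw 113.45 tilt [0.0009 0.0007] F [ 0.4  0.3 -2.5] g 0.232 q [-29.  17.  -2.  71.   0. -52.]
5.38 [ 533.5 -295.   112.7] yaw 113.44 tilt [0.0008 0.0008] F [-0.8 -0.3 -1.9] g 0.238 q [-29.  17.  -2.  71.   0. -52.]
```

View pics/s1c.png

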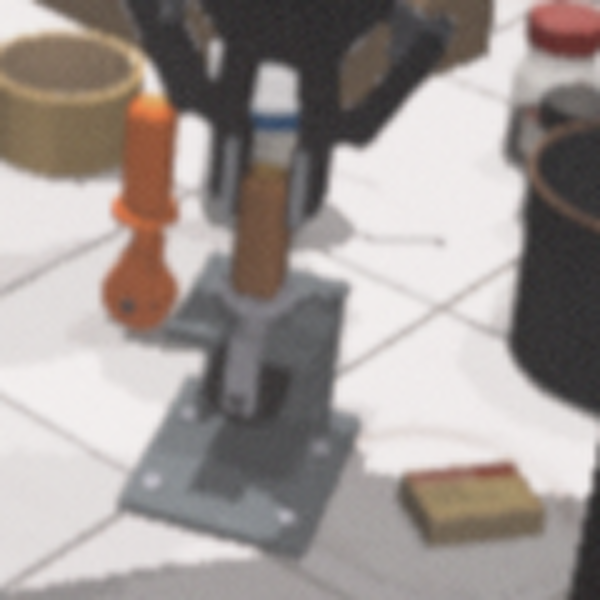

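View pics/w7.png

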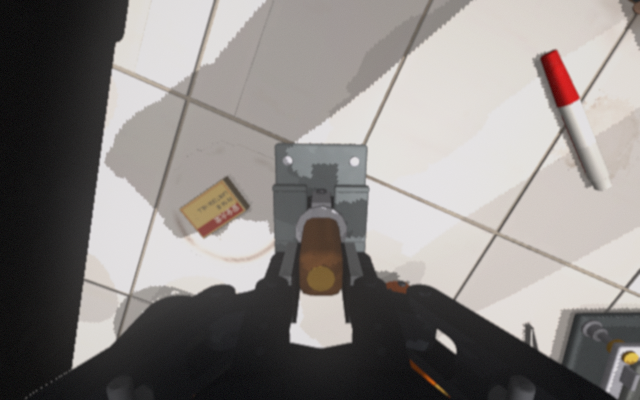

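The roller hangs in the jaws (about 2.4 N of weight), lifted about 9 mm and upright. I'll draw it out along tool -y.

Emit:
{"fn": "step_arm", "kwargs": {"targets": [[[0, -6, 0], [0, 0, 0], 1], [[0, -12, 0], [0, 0, 0], 1], [[0, -14, 0], [0, 0, 0], 1], [[0, -14, 0], [0, 0, 0], 1], [[0, -14, 0], [0, 0, 0], 1], [[0, -14, 0], [0, 0, 0], 1], [[0, -14, 0], [0, 0, 0], 1], [[0, -8, 0], [0, 0, 0], 1]]}}

```text
clock: 6.05
eef_pos: [435.3, -336.2, 111.5]
eef_rot: [[-0.398, 0.917, -0.002], [0.917, 0.398, 0.001], [0.002, -0.001, -1.0]]
contact_force: [0.2, -0.0, -2.0]
grip_width: 0.238
```

Run:
```python
from h import *
st()
np.set_printoptions(precision=1,suppress=True)
plan([533.2-95*np.cos(.4084),-294.6-95*np.sin(.4084),118],113.45,1)
```

```text
6.05 [ 435.3 -336.2  111.5] yaw 113.46 tilt [-0.0016  0.0012] F [ 0.2 -0.  -2. ] g 0.238 q [-38.  11. -10.  69.  -0. -61.]
dist [10.7  3.9  6.5] turn [-0. -0.  0.]
[[-0.6, 11.3, -6.5], [-0.001, -0.0017, 0.0002]]
```

Run:
```python
from h import *
t=cams.calibration("top");print(atz(t,340+150/6,140+143/6,124))
s=monitor.get_state()
R=down(114.0);print("remaining from (435,-336,240) to cap1", R.T@(np.array([557.9,46.2,215])-np.array([435,-336,240])), "turn",np.radians(.5))
```

```text
[ 590.16116983 -181.53593075  124.        ]
remaining from (435,-336,240) to cap1 [299.16914048 267.72948173  25.        ] turn 0.008726646259971648
```

Emit:
{"fn": "step_arm", "kwargs": {"targets": [[[0, 0, -20], [0, 0, 0], 1], [[0, 0, -35], [0, 0, 0], 1], [[0, 0, -35], [0, 0, -0.002], 1], [[5, 5, -25], [0, 0, -0.002], 1], [[12, 10, -5], [0, 0, -0.002], 1], [[20, 20, 0], [0, 0, -0.002], 1], [[25, 24, 0], [0, 0, -0.002], 1], [[25, 24, 0], [0, 0, 0], 1]]}}

```text
clock: 6.72
eef_pos: [468.3, -226.8, 234.3]
eef_rot: [[-0.391, 0.921, -0.003], [0.921, 0.391, 0.002], [0.003, -0.002, -1.0]]
contact_force: [1.2, 0.9, -2.4]
grip_width: 0.236
```

Run:
```python
from h import *
st();plan([557.9,46.2,215],114,10)
```

```text
6.72 [ 468.3 -226.8  234.3] yaw 112.99 tilt [-0.0031  0.0019] F [ 1.2  0.9 -2.4] g 0.236 q [-26.   7.   1.  84.   0. -49.]
dist [ 89.6 273.  -19.3] turn [-0.0021 -0.003  -0.0176]
[[21.6, 18.9, 2.0], [-0.0002, -0.0003, -0.0018]]
[[21.6, 18.9, 2.0], [-0.0002, -0.0003, -0.0018]]
[[21.6, 19.0, 1.9], [-0.0002, -0.0003, -0.0018]]
[[21.5, 19.0, 1.9], [-0.0002, -0.0003, -0.0018]]
[[21.5, 19.1, 1.9], [-0.0002, -0.0003, -0.0018]]
[[21.5, 19.1, 1.9], [-0.0002, -0.0003, -0.0018]]
[[21.4, 19.1, 1.9], [-0.0002, -0.0003, -0.0018]]
[[21.4, 19.2, 1.9], [-0.0002, -0.0003, -0.0018]]
[[21.4, 19.2, 1.9], [-0.0002, -0.0003, -0.0018]]
[[21.3, 19.2, 1.9], [-0.0002, -0.0003, -0.0018]]
```

Emit:
{"fn": "step_arm", "kwargs": {"targets": [[[21, 18, 0], [0, 0, -0.003], 1], [[21, 19, 0], [0, 0, -0.003], 1], [[21, 19, 0], [0, 0, -0.003], 1], [[21, 19, 0], [0, 0, -0.003], 1], [[21, 19, 0], [0, 0, -0.003], 1], [[21, 19, 0], [0, 0, -0.003], 1], [[21, 19, 0], [0, 0, 0], 1], [[15, 15, 0], [0, 0, 0], 1]]}}

```text
clock: 7.38
eef_pos: [535.3, -2.2, 226.2]
eef_rot: [[-0.411, 0.912, -0.008], [0.912, 0.411, 0.007], [0.009, -0.005, -1.0]]
contact_force: [-0.1, -0.5, -2.5]
grip_width: 0.239
```

Run:
```python
from h import *
st();plan([557.9,46.2,215],114,4)
```

```text
7.38 [535.3  -2.2 226.2] yaw 114.25 tilt [-0.0079  0.0066] F [-0.1 -0.5 -2.5] g 0.239 q [ -0.   9.   2.  83.   0. -25.]
dist [ 22.6  48.4 -11.2] turn [-0.0046 -0.0093  0.0044]
[[8.7, 10.1, 2.8], [-0.0011, -0.0023, 0.0011]]
[[8.7, 10.1, 2.8], [-0.0011, -0.0023, 0.0011]]
[[8.7, 10.1, 2.8], [-0.0011, -0.0023, 0.0011]]
[[8.7, 10.1, 2.8], [-0.0011, -0.0023, 0.0011]]
```

Emit:
{"fn": "step_arm", "kwargs": {"targets": [[[9, 10, 0], [-0.001, -0.003, 0.001], 1], [[9, 10, 0], [-0.001, -0.003, 0.001], 1], [[8, 9, 0], [-0.001, -0.003, 0.001], 1], [[4, 5, 0], [0, 0, 0], 1], [[0, 0, 0], [0, 0, 0], 1]]}}

```text
clock: 7.8
eef_pos: [552.1, 48.4, 220.3]
eef_rot: [[-0.415, 0.91, -0.007], [0.91, 0.415, 0.002], [0.004, -0.006, -1.0]]
contact_force: [-0.7, -0.3, -1.6]
grip_width: 0.241
```

Run:
```python
from h import *
st();plan([557.9,46.2,205],114,1)
shot("s2","scene"); crop("pics/s2.png",240,80,370,220,5,"pics/s2c.png")
shot("t2","top"); crop("pics/t2.png",185,135,315,225,6,"pics/t2c.png")
shot("w8")
```

```text
7.8 [552.1  48.4 220.3] yaw 114.55 tilt [-0.007   0.0016] F [-0.7 -0.3 -1.6] g 0.241 q [  5.  11.   3.  83.   0. -20.]
dist [  5.8  -2.2 -15.3] turn [-0.0058 -0.0043  0.0095]
[[-4.5, 4.4, 15.3], [-0.0058, -0.0043, 0.0095]]
7.85 [551.9  47.9 220.4] yaw 114.52 tilt [-0.0074  0.0013] F [-0.8  0.5 -2.7] g 0.237 q [  5.  11.   3.  83.   0. -20.]
7.9 [551.8  47.2 220.7] yaw 114.48 tilt [-0.0071  0.0009] F [-1.   0.4 -3. ] g 0.241 q [  5.  11.   3.  83.   0. -20.]
7.95 [551.9  46.7 221. ] yaw 114.43 tilt [-0.0067  0.0009] F [-0.2 -1.3 -2.3] g 0.242 q [  5.  11.   3.  83.   0. -20.]
```

View pics/s2c.png

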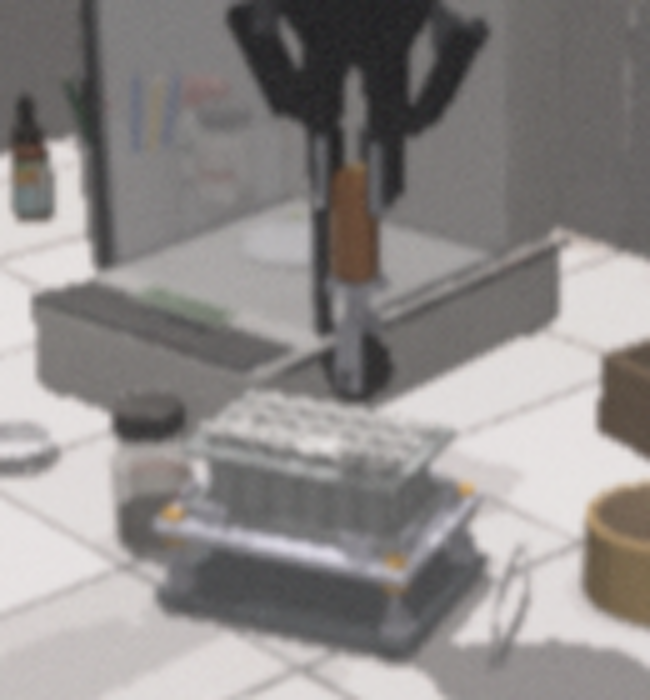

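View pics/w8.png

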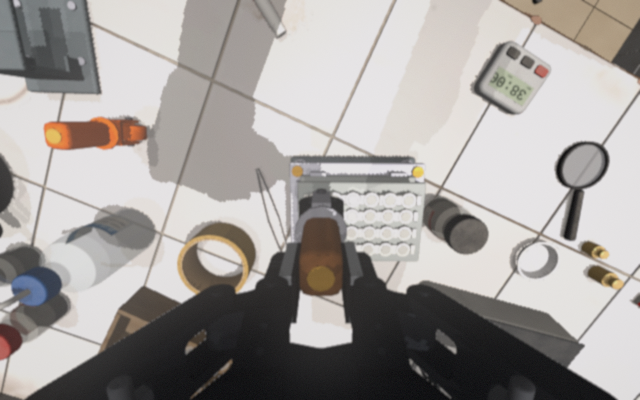

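Run:
```python
from h import *
c=cal("w8");im=cv2.imread("pics/w8.png")[140:280,270:450];k=5
im=cv2.resize(im,None,fx=4,fy=4,interpolation=cv2.INTER_CUBIC)
a=np.array([557.9,46.2]);b=np.array([521.3,128.4])
for i in range(6):
    q=a+(b-a)*i/5; u=proj(c,[*q,104]);cv2.circle(im,tuple(int(x) for x in (u-[270,140])*4+1.5),3,(0,0,255),-1)
s=monitor.get_state();print(s['eef_pos'])
R=np.array(s['eef_rot'])
for d,col in ((62,(255,0,0)),(80,(0,255,0))):
  for dx in(-8,8):
    X=s['eef_pos']+R@[0,dx,d];u=proj(c,X);print(X,u);cv2.circle(im,tuple(int(x) for x in (u-[270,140])*4+1.5),3,col,-1)
cv2.imwrite("pics/w8c.png",im)
```

```text
[551.8909613   46.71733494 220.97618395]
[544.19419814  43.46531008 159.02310355] [319.46875141 199.95696974]
[558.76074935  50.08401839 158.93207501] [319.48825471 219.29664191]
[544.07415337  43.48195407 141.02351155] [319.51408858 194.34082896]
[558.64070458  50.10066238 140.93248301] [319.53148061 212.4685697 ]
```

View pics/w8c.png

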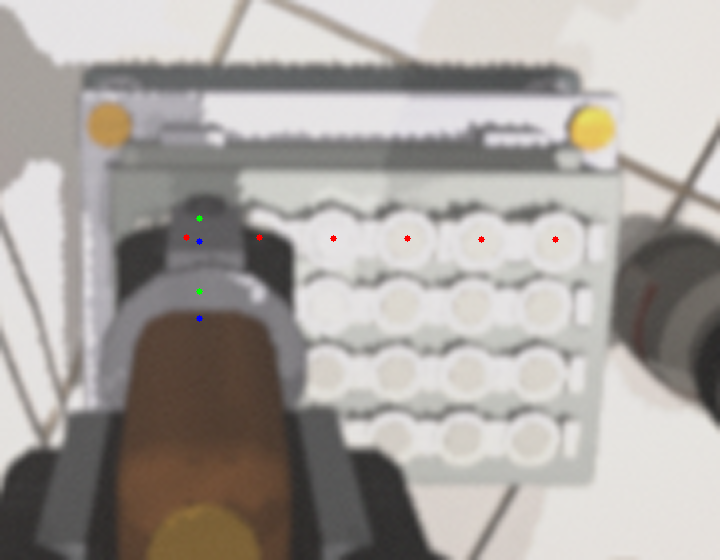

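Emit:
{"fn": "step_arm", "kwargs": {"targets": [[[-1, 3, 4], [-0.003, -0.002, 0.004], 1], [[-1, 2.5, 8], [-0.002, -0.002, 0.002], 1], [[0, 0.5, 6], [0, 0, 0], 1], [[0, 0, 3], [0, 0, 0], 1], [[0, 0, 0], [0, 0, 0], 1]]}}

```text
clock: 8.37
eef_pos: [558.5, 44.2, 198.0]
eef_rot: [[-0.403, 0.915, 0.001], [0.915, 0.403, -0.001], [-0.002, 0.0, -1.0]]
contact_force: [-0.7, 0.5, -2.9]
grip_width: 0.24
```

Run:
```python
from h import *
st();plan([558.4,46.5,185],114,1)
```

```text
8.37 [558.5  44.2 198. ] yaw 113.78 tilt [ 0.0009 -0.0014] F [-0.7  0.5 -2.9] g 0.24 q [  5.  11.   1.  80.  -0. -19.]
dist [ -0.1   2.3 -13. ] turn [ 0.0003  0.0017 -0.0038]
[[2.1, 0.9, 13.0], [0.0003, 0.0017, -0.0038]]
```

Emit:
{"fn": "step_arm", "kwargs": {"targets": [[[1, 0.5, 3], [0, 0, -0.003], 1], [[1, 0.5, 3], [0, 0, 0], 1], [[0, 0, 1.5], [0, 0, 0], 1]]}}

```text
clock: 8.62
eef_pos: [558.4, 46.0, 189.6]
eef_rot: [[-0.405, 0.914, 0.0], [0.914, 0.405, -0.001], [-0.001, -0.0, -1.0]]
contact_force: [-0.0, 0.3, -3.1]
grip_width: 0.241
```

Emit:
{"fn": "step_arm", "kwargs": {"targets": [[[0, 0, 1.5], [0, 0, 0], 1], [[0, 0, 1], [0, 0, 0], 1]]}}

```text
clock: 8.78
eef_pos: [558.3, 46.2, 186.8]
eef_rot: [[-0.406, 0.914, 0.0], [0.914, 0.406, -0.001], [-0.001, -0.0, -1.0]]
contact_force: [0.0, 0.8, -2.5]
grip_width: 0.235
```

Emit:
{"fn": "step_arm", "kwargs": {"targets": [[[0, 0, 1.5], [0, 0, 0], 1], [[0, 0, 1], [0, 0, 0], 1]]}}

```text
clock: 8.95
eef_pos: [558.6, 46.3, 184.8]
eef_rot: [[-0.406, 0.914, 0.002], [0.914, 0.406, -0.001], [-0.002, 0.001, -1.0]]
contact_force: [-0.5, -0.0, 2.3]
grip_width: 0.236
```

Emit:
{"fn": "step_arm", "kwargs": {"targets": [[[0, 0, 1.5], [0, 0, 0], 1], [[0, 0, 1], [0, 0, 0], 1]]}}

```text
clock: 9.12
eef_pos: [558.8, 46.2, 183.5]
eef_rot: [[-0.406, 0.914, 0.003], [0.914, 0.406, -0.002], [-0.003, 0.002, -1.0]]
contact_force: [-1.8, -0.2, 2.5]
grip_width: 0.239
```

Contact at TCP z ≈ 185: about 5 N, and the cap is giving way. I'll keep pressing.

Emit:
{"fn": "step_arm", "kwargs": {"targets": [[[0, 0, 1.5], [0, 0, 0], 1], [[0, 0, 1.5], [0, 0, 0], 1]]}}

```text
clock: 9.28
eef_pos: [559.2, 45.5, 181.8]
eef_rot: [[-0.406, 0.914, 0.006], [0.914, 0.406, -0.003], [-0.005, 0.004, -1.0]]
contact_force: [-1.7, -3.2, 5.7]
grip_width: 0.239
```

Emit:
{"fn": "step_arm", "kwargs": {"targets": [[[0, 0, 1.5], [0, 0, 0], 1], [[0, 0, 1.5], [0, 0, 0], 1]]}}

```text
clock: 9.45
eef_pos: [559.9, 44.6, 181.3]
eef_rot: [[-0.405, 0.914, 0.01], [0.914, 0.405, -0.005], [-0.009, 0.007, -1.0]]
contact_force: [-3.4, -0.8, 12.4]
grip_width: 0.241
```

Emit:
{"fn": "step_arm", "kwargs": {"targets": [[[0, 0, 1.5], [0, 0, 0], 1], [[0, 0, 1.5], [0, 0, 0], 1]]}}

```text
clock: 9.62
eef_pos: [560.0, 43.9, 181.4]
eef_rot: [[-0.405, 0.914, 0.013], [0.914, 0.405, -0.006], [-0.011, 0.01, -1.0]]
contact_force: [-4.8, -0.9, 10.2]
grip_width: 0.234
```

Run:
```python
from h import *
st();plan([558.4,46.5,181.3],114,1)
```

```text
9.62 [560.   43.9 181.4] yaw 113.88 tilt [ 0.0132 -0.0064] F [-4.8 -0.9 10.2] g 0.234 q [  5.  11.  -2.  77.  -0. -19.]
dist [-1.6  2.6 -0.1] turn [ 0.0095  0.0112 -0.002 ]
[[3.0, -0.4, 0.1], [0.0095, 0.0112, -0.002]]
```

Emit:
{"fn": "step_arm", "kwargs": {"targets": [[[3, -0.3, 1.3], [0.005, 0.005, 0], 1], [[4, 0, 1.3], [0.004, 0.004, 0], 1]]}}

```text
clock: 9.78
eef_pos: [558.2, 47.8, 181.7]
eef_rot: [[-0.403, 0.915, 0.007], [0.915, 0.403, -0.007], [-0.009, 0.004, -1.0]]
contact_force: [0.2, -6.1, 6.9]
grip_width: 0.237
```

Emit:
{"fn": "step_arm", "kwargs": {"targets": [[[4, 0, 1.3], [0.002, 0.002, 0], 1], [[4, 0, 1.3], [0.001, 0.001, 0], 1]]}}

```text
clock: 9.95
eef_pos: [556.6, 52.5, 181.7]
eef_rot: [[-0.402, 0.916, 0.009], [0.916, 0.402, -0.011], [-0.014, 0.004, -1.0]]
contact_force: [-2.1, -3.4, 8.4]
grip_width: 0.243
```

```bash
cat >> h.py <<'E'
def row():
    s=monitor.get_state();p=s['eef_pos'];R=s['eef_rot'];q=p+R@[0,0,80]
    a=np.radians(24);d=q[:2]-np.array([557.9,46.2]);
    print("along",round(-np.sin(a)*d[0]+np.cos(a)*d[1],1),"across",round(np.cos(a)*d[0]+np.sin(a)*d[1],1),"bottom z",round(q[2],1),"Fz",round(s['contact_force'][2]+2.4,1),end=' ');st()
    print("turn back",np.round(Rn.from_matrix(R.T@down(114)).as_rotvec(),4))
E
python3 -c "
from h import *
row()"
```

```text
along 5.1 across 1.7 bottom z 101.7 Fz 10.8 9.95 [556.6  52.5 181.7] yaw 113.69 tilt [ 0.0088 -0.0111] F [-2.1 -3.4  8.4] g 0.243 q [  6.  11.  -2.  77.  -1. -18.]
turn back [ 0.0036  0.0137 -0.0053]
```

Emit:
{"fn": "step_arm", "kwargs": {"targets": [[[5, -0.5, 1.6], [0.002, 0.006, -0.002], 1], [[5, -0.5, 1.6], [0.001, 0.004, -0.001], 1]]}}

```text
clock: 10.12
eef_pos: [553.3, 60.1, 181.6]
eef_rot: [[-0.404, 0.915, 0.008], [0.915, 0.404, -0.006], [-0.008, 0.005, -1.0]]
contact_force: [-2.1, -1.5, 10.8]
grip_width: 0.239
```

Emit:
{"fn": "step_arm", "kwargs": {"targets": [[[5, -0.2, 1.7], [0.001, 0.005, -0.001], 1], [[5, -0.2, 1.7], [0.001, 0.004, -0.001], 1]]}}

```text
clock: 10.28
eef_pos: [550.5, 66.9, 181.8]
eef_rot: [[-0.404, 0.915, 0.01], [0.915, 0.404, -0.003], [-0.007, 0.008, -1.0]]
contact_force: [-2.0, -4.9, 9.8]
grip_width: 0.236
```

```bash
python3 -c "
from h import *
row()"
```

```text
along 21.4 across 2.3 bottom z 101.9 Fz 12.2 10.28 [550.5  66.9 181.8] yaw 113.85 tilt [ 0.01   -0.0033] F [-2.  -4.9  9.8] g 0.236 q [  7.  10.  -2.  77.  -0. -17.]
turn back [ 0.0077  0.0071 -0.0025]
```

Emit:
{"fn": "step_arm", "kwargs": {"targets": [[[5, -0.8, 1.8], [0.004, 0.004, -0.001], 1], [[5, -0.8, 1.8], [0.003, 0.003, -0.001], 1]]}}

```text
clock: 10.45
eef_pos: [546.9, 74.3, 181.8]
eef_rot: [[-0.405, 0.914, 0.008], [0.914, 0.405, -0.002], [-0.005, 0.007, -1.0]]
contact_force: [-1.1, -1.7, 10.3]
grip_width: 0.236
```

Emit:
{"fn": "step_arm", "kwargs": {"targets": [[[5, -0.5, 1.8], [0.003, 0.003, -0.001], 1], [[5, -0.5, 1.8], [0.002, 0.003, -0.001], 1]]}}

```text
clock: 10.62
eef_pos: [544.1, 81.7, 182.0]
eef_rot: [[-0.406, 0.914, 0.009], [0.914, 0.406, -0.002], [-0.006, 0.008, -1.0]]
contact_force: [-0.9, -6.0, 10.6]
grip_width: 0.238
```

```bash
python3 -c "
from h import *
row()"
```

```text
along 37.6 across 2.5 bottom z 102.1 Fz 13.0 10.62 [544.1  81.7 182. ] yaw 113.97 tilt [ 0.0095 -0.0021] F [-0.9 -6.  10.6] g 0.238 q [  9.  10.  -3.  77.  -0. -15.]
turn back [ 0.0078  0.0058 -0.0005]
```

Emit:
{"fn": "step_arm", "kwargs": {"targets": [[[5, -1.2, 1.9], [0.003, 0.003, 0], 1], [[5, -1.2, 1.9], [0.003, 0.003, 0], 1]]}}

```text
clock: 10.78
eef_pos: [540.5, 88.4, 181.9]
eef_rot: [[-0.405, 0.914, 0.01], [0.914, 0.405, -0.003], [-0.007, 0.008, -1.0]]
contact_force: [-1.2, -1.6, 10.8]
grip_width: 0.237
```

Emit:
{"fn": "step_arm", "kwargs": {"targets": [[[5, -0.8, 1.9], [0.003, 0.003, 0], 1], [[5, -0.8, 1.9], [0.003, 0.003, 0], 1]]}}

```text
clock: 10.95
eef_pos: [537.5, 96.0, 182.2]
eef_rot: [[-0.404, 0.914, 0.012], [0.915, 0.404, -0.002], [-0.006, 0.01, -1.0]]
contact_force: [0.4, -7.2, 9.7]
grip_width: 0.24
```

```bash
python3 -c "
from h import *
row()"
```

```text
along 53.2 across 2.4 bottom z 102.2 Fz 12.1 10.95 [537.5  96.  182.2] yaw 113.86 tilt [ 0.0117 -0.0018] F [ 0.4 -7.2  9.7] g 0.24 q [ 10.   9.  -4.  77.  -0. -14.]
turn back [ 0.01    0.0064 -0.0025]
```

Emit:
{"fn": "step_arm", "kwargs": {"targets": [[[5, -1.2, 1.9], [0.005, 0.003, -0.001], 1], [[5, -1.2, 1.9], [0.005, 0.003, -0.001], 1]]}}

```text
clock: 11.12
eef_pos: [534.4, 102.4, 182.2]
eef_rot: [[-0.405, 0.914, 0.01], [0.914, 0.405, -0.005], [-0.008, 0.008, -1.0]]
contact_force: [-0.6, -3.0, 9.5]
grip_width: 0.238
```

Emit:
{"fn": "step_arm", "kwargs": {"targets": [[[5, -1, 1.9], [0.004, 0.003, 0], 1], [[5, -1, 1.9], [0.004, 0.003, 0], 1]]}}

```text
clock: 11.28
eef_pos: [531.2, 110.6, 182.2]
eef_rot: [[-0.404, 0.915, 0.009], [0.915, 0.404, -0.003], [-0.006, 0.008, -1.0]]
contact_force: [-1.3, -2.1, 10.3]
grip_width: 0.237
```

```bash
python3 -c "
from h import *
row()"
```

```text
along 69.2 across 2.4 bottom z 102.2 Fz 12.7 11.28 [531.2 110.6 182.2] yaw 113.85 tilt [ 0.0095 -0.0026] F [-1.3 -2.1 10.3] g 0.237 q [ 12.   9.  -4.  77.  -0. -12.]
turn back [ 0.0076  0.0062 -0.0026]
```

Emit:
{"fn": "step_arm", "kwargs": {"targets": [[[5, -1.2, 2], [0.004, 0.003, -0.001], 1], [[5, -1.2, 2], [0.004, 0.003, -0.001], 1]]}}

```text
clock: 11.45
eef_pos: [528.6, 116.6, 182.3]
eef_rot: [[-0.405, 0.914, 0.011], [0.914, 0.405, -0.006], [-0.01, 0.008, -1.0]]
contact_force: [0.4, -3.3, 9.5]
grip_width: 0.239
```

Emit:
{"fn": "step_arm", "kwargs": {"targets": [[[5, -1, 2], [0.004, 0.003, 0], 1], [[5, -1, 2], [0.004, 0.003, 0], 1]]}}

```text
clock: 11.62
eef_pos: [525.5, 124.2, 182.3]
eef_rot: [[-0.404, 0.915, 0.011], [0.915, 0.404, -0.005], [-0.009, 0.008, -1.0]]
contact_force: [-1.5, -2.0, 11.9]
grip_width: 0.238
```

```bash
python3 -c "
from h import *
row()"
```

```text
along 83.7 across 2.7 bottom z 102.3 Fz 14.3 11.62 [525.5 124.2 182.3] yaw 113.82 tilt [ 0.0107 -0.0051] F [-1.5 -2.  11.9] g 0.238 q [ 14.   8.  -4.  77.  -0. -10.]
turn back [ 0.0077  0.009  -0.003 ]
```

Emit:
{"fn": "step_arm", "kwargs": {"targets": [[[5, -1, 2], [0.004, 0.005, -0.001], 1], [[3, -1, 2.2], [0.004, 0.004, -0.001], 1]]}}

```text
clock: 11.78
eef_pos: [522.6, 131.2, 182.2]
eef_rot: [[-0.406, 0.914, 0.008], [0.914, 0.406, 0.001], [-0.002, 0.008, -1.0]]
contact_force: [-1.8, -2.1, 12.7]
grip_width: 0.241
```

Emit:
{"fn": "step_arm", "kwargs": {"targets": [[[2, -1, 2.3], [0.002, 0.003, 0], 1], [[0, -1, 2.3], [0.002, 0.003, 0], 1]]}}

```text
clock: 11.95
eef_pos: [521.9, 132.9, 182.3]
eef_rot: [[-0.406, 0.914, 0.01], [0.914, 0.406, 0.006], [0.002, 0.012, -1.0]]
contact_force: [-3.2, -0.6, 12.8]
grip_width: 0.24
```

```bash
python3 -c "
from h import *
row()"
```

```text
along 94.0 across 3.3 bottom z 102.3 Fz 15.2 11.95 [521.9 132.9 182.3] yaw 113.97 tilt [0.0101 0.0064] F [-3.2 -0.6 12.8] g 0.24 q [ 14.   8.  -5.  77.   0. -10.]
turn back [ 0.0118 -0.0018 -0.0006]
```

Now I'll roll back over the whole strip a bit more firmly.

Emit:
{"fn": "step_arm", "kwargs": {"targets": [[[-4, -1.5, 2.4], [0.006, -0.002, 0], 1], [[-5, -1.5, 2.4], [0.005, -0.002, 0], 1]]}}

```text
clock: 12.12
eef_pos: [524.7, 125.0, 182.3]
eef_rot: [[-0.407, 0.913, 0.01], [0.913, 0.407, 0.002], [-0.002, 0.01, -1.0]]
contact_force: [-0.2, -0.4, 11.5]
grip_width: 0.237
```

Emit:
{"fn": "step_arm", "kwargs": {"targets": [[[-5, -1.3, 2.4], [0.004, -0.002, 0], 1], [[-5, -1.3, 2.4], [0.004, -0.002, 0], 1], [[-5, -1.3, 2.4], [0.004, -0.002, 0], 1]]}}

```text
clock: 12.37
eef_pos: [531.0, 111.0, 182.2]
eef_rot: [[-0.408, 0.913, 0.015], [0.913, 0.408, -0.004], [-0.009, 0.012, -1.0]]
contact_force: [-2.1, -0.8, 11.6]
grip_width: 0.243
```

```bash
python3 -c "
from h import *
row()"
```

```text
along 69.4 across 2.7 bottom z 102.2 Fz 14.0 12.37 [531.  111.  182.2] yaw 114.1 tilt [ 0.015  -0.0037] F [-2.1 -0.8 11.6] g 0.243 q [ 12.   8.  -4.  77.  -0. -12.]
turn back [0.0122 0.0095 0.0018]
```

Emit:
{"fn": "step_arm", "kwargs": {"targets": [[[-5, -1.5, 2.6], [0.007, 0.004, 0], 1], [[-5, -1.5, 2.6], [0.006, 0.003, 0.001], 1], [[-5, -1.5, 2.6], [0.005, 0.003, 0], 1]]}}

```text
clock: 12.62
eef_pos: [537.3, 96.7, 182.0]
eef_rot: [[-0.408, 0.913, 0.009], [0.913, 0.408, 0.003], [-0.001, 0.01, -1.0]]
contact_force: [-0.8, -0.8, 14.0]
grip_width: 0.238
```

Emit:
{"fn": "step_arm", "kwargs": {"targets": [[[-5, -1.5, 2.6], [0.006, 0.003, 0], 1], [[-5, -1.5, 2.6], [0.006, 0.003, 0.001], 1], [[-5, -1.5, 2.6], [0.005, 0.003, 0], 1]]}}

```text
clock: 12.87
eef_pos: [543.8, 82.1, 181.8]
eef_rot: [[-0.408, 0.913, 0.005], [0.913, 0.408, 0.01], [0.007, 0.008, -1.0]]
contact_force: [-1.4, 0.7, 13.8]
grip_width: 0.235
```

```bash
python3 -c "
from h import *
row()"
```

```text
along 39.1 across 2.4 bottom z 101.8 Fz 16.2 12.87 [543.8  82.1 181.8] yaw 114.07 tilt [0.0049 0.0097] F [-1.4  0.7 13.8] g 0.235 q [  8.  10.  -3.  77.   1. -16.]
turn back [ 0.0085 -0.0069  0.0013]
```

Emit:
{"fn": "step_arm", "kwargs": {"targets": [[[-5, -1.5, 2.6], [0.006, -0.003, 0], 1], [[-5, -1.5, 2.6], [0.006, -0.003, 0.001], 1], [[-5, -1.5, 2.6], [0.005, -0.003, 0], 1]]}}

```text
clock: 13.12
eef_pos: [550.4, 67.1, 181.6]
eef_rot: [[-0.407, 0.913, 0.008], [0.914, 0.407, -0.001], [-0.005, 0.007, -1.0]]
contact_force: [-1.8, -0.0, 13.8]
grip_width: 0.237
```

Emit:
{"fn": "step_arm", "kwargs": {"targets": [[[-5, -1.5, 2.6], [0.006, -0.003, 0], 1], [[-5, -1.5, 2.6], [0.006, -0.003, 0.001], 1], [[-5, -1.5, 2.6], [0.005, -0.003, 0], 1]]}}

```text
clock: 13.37
eef_pos: [557.1, 52.0, 181.4]
eef_rot: [[-0.406, 0.914, 0.012], [0.914, 0.406, -0.014], [-0.017, 0.005, -1.0]]
contact_force: [-1.0, 0.3, 13.2]
grip_width: 0.236
```

```bash
python3 -c "
from h import *
row()"
```

```text
along 4.3 across 2.0 bottom z 101.4 Fz 15.6 13.37 [557.1  52.  181.4] yaw 113.94 tilt [ 0.0116 -0.0135] F [-1.   0.3 13.2] g 0.236 q [  6.  10.  -2.  77.  -1. -18.]
turn back [ 0.0051  0.0171 -0.0009]
```

Emit:
{"fn": "step_arm", "kwargs": {"targets": [[[-4, -1, 2.6], [0.003, 0.007, 0], 1], [[-3, -1, 2.8], [0.002, 0.006, 0], 1], [[-1, -1, 2.8], [0.002, 0.002, 0], 1]]}}

```text
clock: 13.62
eef_pos: [561.5, 43.0, 181.2]
eef_rot: [[-0.406, 0.914, 0.013], [0.914, 0.406, -0.001], [-0.007, 0.012, -1.0]]
contact_force: [-3.8, -0.9, 16.0]
grip_width: 0.237
```

```bash
python3 -c "
from h import *
row()"
```

```text
along -4.9 across 2.9 bottom z 101.2 Fz 18.4 13.62 [561.5  43.  181.2] yaw 113.94 tilt [ 0.0133 -0.0015] F [-3.8 -0.9 16. ] g 0.237 q [  4.  11.  -2.  77.  -0. -19.]
turn back [ 0.0115  0.0068 -0.001 ]
```

Emit:
{"fn": "step_arm", "kwargs": {"targets": [[[2, 0, 0], [0.003, 0, 0], 1], [[0, 0, -6], [0, 0, 0], 1], [[0, 0, -15], [0, 0, 0], 1], [[-4, -10, -20], [0, 0, 0], 1], [[-10, -20, -10], [0, 0, 0], 1], [[-25, -20, 0], [0, 0, 0], 1], [[-30, -15, 0], [0, 0, 0], 1], [[-20, -10, 0], [0, 0, 0], 1]]}}

```text
clock: 14.28
eef_pos: [527.3, -65.0, 232.1]
eef_rot: [[-0.415, 0.91, 0.007], [0.91, 0.415, 0.001], [-0.003, 0.007, -1.0]]
contact_force: [0.3, -0.1, -2.7]
grip_width: 0.242
```

Run:
```python
from h import *
st()
shot("w9");shot("s3","scene"); crop("pics/s3.png",250,140,370,220,6,"pics/s3c.png")
```

```text
14.28 [527.3 -65.  232.1] yaw 114.49 tilt [0.0075 0.0006] F [ 0.3 -0.1 -2.7] g 0.242 q [ -7.   8.   1.  83.   0. -32.]
14.33 [527.1 -68.1 231.9] yaw 114.33 tilt [ 0.0069 -0.0019] F [ 0.5 -1.3 -2.9] g 0.236 q [ -7.   8.   1.  83.  -0. -32.]
14.38 [527.3 -66.  231.6] yaw 114.27 tilt [0.0067 0.0004] F [ 0.7  0.3 -3.3] g 0.235 q [ -7.   8.   1.  83.   0. -31.]
```

View pics/w9.png

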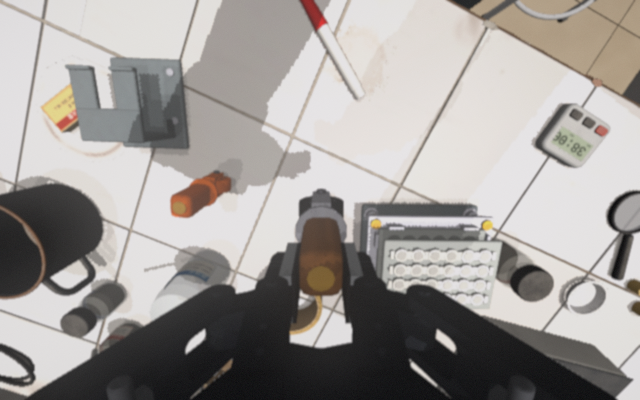

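View pics/s3c.png

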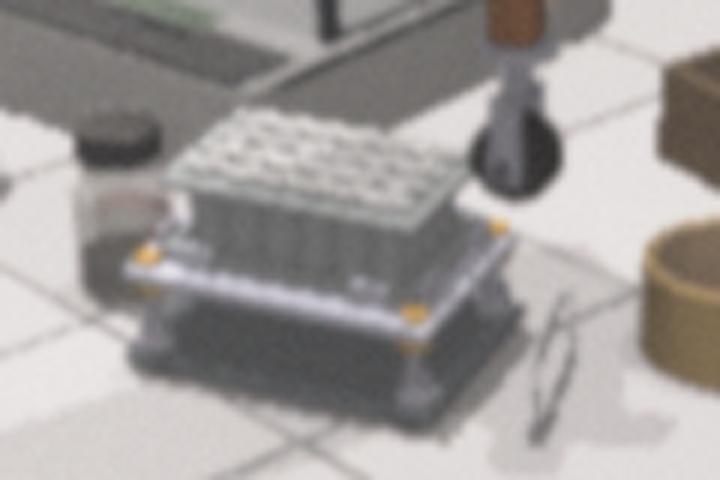

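Run:
```python
from h import *
crop("pics/w9.png",355,195,515,315,5,"pics/w9c.png")
a=cv2.imread("pics/scene0.png")[155:185,275:335];b=cv2.imread("pics/s3.png")[155:185,275:335]
cv2.imwrite("pics/cmp.png",cv2.resize(np.vstack([a,b]),None,fx=9,fy=9,interpolation=cv2.INTER_CUBIC))
```

```text
(no output)
```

View pics/w9c.png

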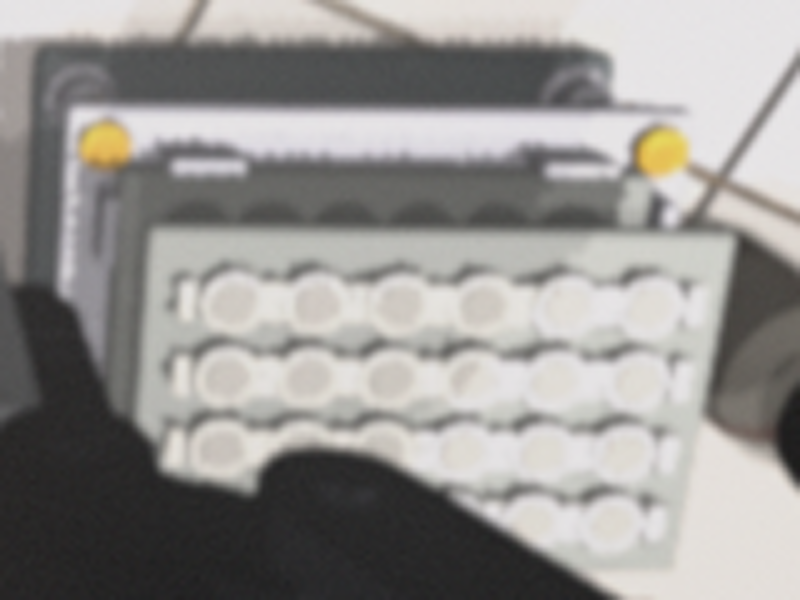

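View pics/cmp.png

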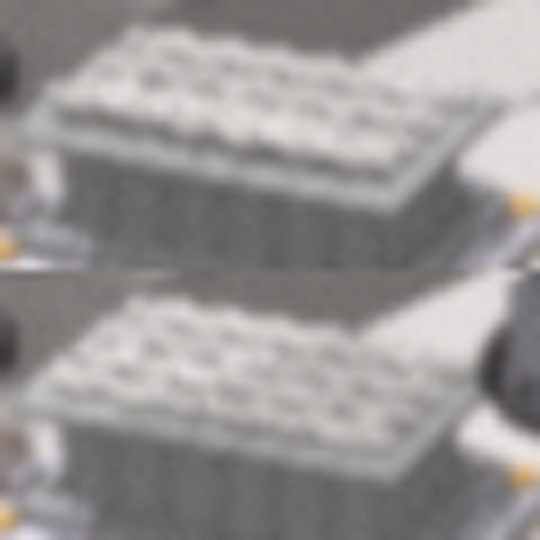

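The strip now lies flush with the others: in the before/after scene crops the proud white flank is gone, and both rolling passes ran at one straight height line. Next is the return to the stand.

Run:
```python
from h import *
plan([446.4,-332.7,225],113.45,10)
```

```text
dist [ -80.9 -266.7   -6.6] turn [0.0063 0.0024 0.0143]
[[-21.0, -18.3, 0.6], [0.0006, 0.0002, 0.0014]]
[[-21.0, -18.3, 0.6], [0.0006, 0.0002, 0.0014]]
[[-21.0, -18.3, 0.6], [0.0006, 0.0002, 0.0014]]
[[-21.1, -18.2, 0.6], [0.0006, 0.0002, 0.0014]]
[[-21.1, -18.2, 0.6], [0.0006, 0.0002, 0.0014]]
[[-21.1, -18.2, 0.6], [0.0006, 0.0002, 0.0014]]
[[-21.1, -18.2, 0.6], [0.0006, 0.0002, 0.0014]]
[[-21.2, -18.1, 0.6], [0.0006, 0.0002, 0.0014]]
[[-21.2, -18.1, 0.7], [0.0006, 0.0002, 0.0014]]
[[-21.2, -18.1, 0.7], [0.0006, 0.0002, 0.0014]]
```

Emit:
{"fn": "step_arm", "kwargs": {"targets": [[[-15, -15, 0], [0.002, 0, 0.002], 1], [[-22, -19, 0], [0.002, 0, 0.002], 1], [[-22, -19, 0], [0.001, 0, 0.002], 1], [[-22, -19, 0], [0, 0, 0.002], 1], [[-22, -19, 0], [0, 0, 0.002], 1], [[-22, -19, 0], [0, 0, 0.002], 1], [[-22, -18, 0], [0, 0, 0.002], 1], [[-18, -16, 0], [0, 0, 0], 1]]}}

```text
clock: 15.05
eef_pos: [463.1, -275.3, 226.5]
eef_rot: [[-0.407, 0.913, -0.002], [0.913, 0.407, 0.007], [0.007, 0.001, -1.0]]
contact_force: [-1.0, 0.2, -3.0]
grip_width: 0.241
```

Run:
```python
from h import *
st();plan([446.4,-332.7,160],113.45,4)
```

```text
15.05 [ 463.1 -275.3  226.5] yaw 114.04 tilt [-0.0023  0.007 ] F [-1.   0.2 -3. ] g 0.241 q [-31.   9.   2.  83.   0. -55.]
dist [-16.7 -57.4 -66.5] turn [ 0.0007 -0.0074  0.0103]
[[-11.5, -9.7, 16.5], [0.0002, -0.0018, 0.0026]]
[[-11.5, -9.6, 16.5], [0.0002, -0.0018, 0.0026]]
[[-11.5, -9.6, 16.6], [0.0002, -0.0018, 0.0026]]
[[-11.5, -9.6, 16.6], [0.0002, -0.0018, 0.0026]]
```

Emit:
{"fn": "step_arm", "kwargs": {"targets": [[[-12, -11, 3], [0, -0.002, 0.003], 1], [[-12, -11, 8], [0, -0.002, 0.003], 1], [[-11, -9, 18], [0, -0.002, 0.002], 1], [[-6, -5, 22], [0, 0, 0.002], 1], [[0, 0, 20], [0, 0, 0], 1], [[0, 0, 18], [0, 0, 0], 1], [[0, 0, 10], [0, 0, 0], 1], [[0, 0, 0], [0, 0, 0], 1]]}}

```text
clock: 15.72
eef_pos: [446.9, -330.7, 119.6]
eef_rot: [[-0.394, 0.919, -0.001], [0.919, 0.394, 0.006], [0.006, 0.001, -1.0]]
contact_force: [-0.1, 0.9, -2.5]
grip_width: 0.243
```

Run:
```python
from h import *
st();plan([446.4,-332.7,114],113.45,2)
```

```text
15.72 [ 446.9 -330.7  119.6] yaw 113.21 tilt [-0.0014  0.0057] F [-0.1  0.9 -2.5] g 0.243 q [-37.  12.  -8.  70.   0. -60.]
dist [-0.5 -2.  -5.6] turn [ 0.0009 -0.0058 -0.0042]
[[-0.8, -0.6, 2.8], [0.0005, -0.0029, -0.0021]]
[[-0.8, -0.6, 2.8], [0.0005, -0.0029, -0.0021]]
```

Emit:
{"fn": "step_arm", "kwargs": {"targets": [[[-0.8, -0.5, 2.5], [0, -0.003, -0.002], 1], [[-0.7, -0.5, 1.5], [0, -0.002, -0.002], 1], [[0, 0, 0], [0, 0, 0], 1]]}}

```text
clock: 15.97
eef_pos: [447.6, -331.6, 116.0]
eef_rot: [[-0.4, 0.917, 0.001], [0.917, 0.4, 0.001], [0.001, 0.001, -1.0]]
contact_force: [0.6, -0.8, -2.4]
grip_width: 0.236
```

Run:
```python
from h import *
st();plan([533.6,-295.0,114.5],113.45,6);shot("w10");shot("s4","scene"); crop("pics/s4.png",340,170,480,300,5,"pics/s4c.png")
```

```text
15.97 [ 447.6 -331.6  116. ] yaw 113.57 tilt [0.0006 0.0014] F [ 0.6 -0.8 -2.4] g 0.236 q [-37.  12.  -9.  70.   0. -60.]
dist [86.  36.6 -1.5] turn [ 0.0011 -0.001   0.0022]
[[-0.1, 15.6, 0.3], [0.0002, -0.0002, 0.0004]]
[[-0.1, 15.6, 0.3], [0.0002, -0.0002, 0.0004]]
[[-0.1, 15.6, 0.3], [0.0002, -0.0002, 0.0004]]
[[-0.1, 15.6, 0.3], [0.0002, -0.0002, 0.0004]]
[[-0.1, 15.6, 0.3], [0.0002, -0.0002, 0.0004]]
[[-0.1, 15.6, 0.3], [0.0002, -0.0002, 0.0004]]
16.02 [ 447.7 -331.7  116.3] yaw 113.57 tilt [0.001  0.0012] F [-0.2  1.1 -1.2] g 0.235 q [-37.  12.  -9.  70.   0. -60.]
16.07 [ 447.8 -331.8  116.5] yaw 113.56 tilt [0.0013 0.001 ] F [ 0.  -0.7 -2.3] g 0.24 q [-37.  12.  -9.  70.   0. -60.]
```

View pics/w10.png

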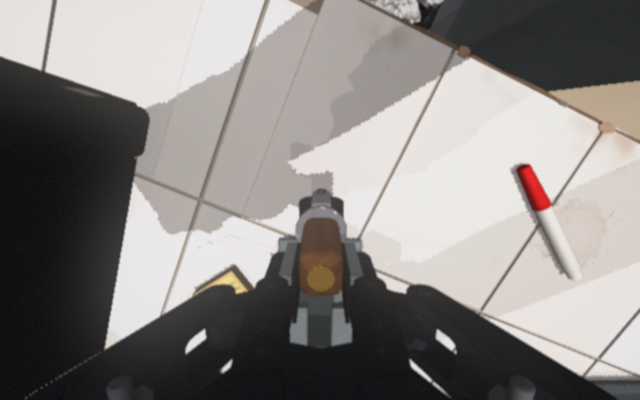

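View pics/s4c.png

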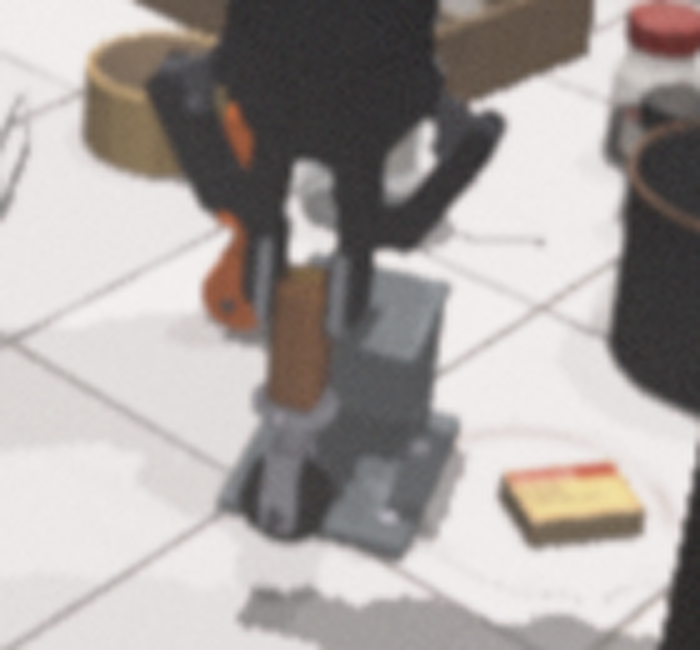

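The wrist and scene views show the roller upright, in line in front of the slot. Going in.

Emit:
{"fn": "step_arm", "kwargs": {"targets": [[[0, 6, 0.5], [0, 0, 0.001], 1], [[0, 12, 0.5], [0, 0, 0.001], 1], [[0, 12, 0.5], [0, 0, 0], 1], [[0, 10, 0], [0, 0, 0], 1]]}}

```text
clock: 16.4
eef_pos: [487.4, -315.9, 117.9]
eef_rot: [[-0.395, 0.919, 0.005], [0.919, 0.395, -0.002], [-0.003, 0.004, -1.0]]
contact_force: [0.3, -0.1, -2.1]
grip_width: 0.232
```

Run:
```python
from h import *
st();plan([533.6,-295.0,114],113.45,4)
```

```text
16.4 [ 487.4 -315.9  117.9] yaw 113.28 tilt [ 0.0051 -0.0016] F [ 0.3 -0.1 -2.1] g 0.232 q [-33.  14.  -6.  70.   0. -56.]
dist [46.2 20.9 -3.9] turn [ 0.0041  0.0035 -0.003 ]
[[0.2, 12.7, 1.0], [0.001, 0.0009, -0.0008]]
[[0.2, 12.7, 1.0], [0.001, 0.0009, -0.0008]]
[[0.2, 12.7, 1.0], [0.001, 0.0009, -0.0008]]
[[0.2, 12.7, 1.0], [0.001, 0.0009, -0.0008]]
```

Emit:
{"fn": "step_arm", "kwargs": {"targets": [[[0, 2, 3], [0.002, 0.002, -0.002], 1], [[0, 2, 2], [0.001, 0.001, -0.001], 1], [[0, 0, 0], [0, 0, 0], 1]]}}

```text
clock: 16.65
eef_pos: [495.4, -312.4, 112.4]
eef_rot: [[-0.402, 0.916, 0.002], [0.916, 0.402, 0.0], [-0.001, 0.002, -1.0]]
contact_force: [0.4, -0.2, -2.8]
grip_width: 0.237
```

Run:
```python
from h import *
st();plan([533.6,-295.0,114],113.45,4)
```

```text
16.65 [ 495.4 -312.4  112.4] yaw 113.71 tilt [0.0022 0.0001] F [ 0.4 -0.2 -2.8] g 0.237 q [-32.  15.  -5.  70.   0. -56.]
dist [38.2 17.4  1.6] turn [0.002  0.0008 0.0045]
[[0.2, 10.5, -0.4], [0.0005, 0.0002, 0.0011]]
[[0.2, 10.5, -0.4], [0.0005, 0.0002, 0.0011]]
[[0.2, 10.5, -0.4], [0.0005, 0.0002, 0.0011]]
[[0.2, 10.5, -0.4], [0.0005, 0.0002, 0.0011]]
```

Emit:
{"fn": "step_arm", "kwargs": {"targets": [[[0, 6, -0.5], [0, 0, 0.002], 1], [[0, 7, 0], [0, 0, 0.001], 1], [[0, 5, 0], [0, 0, 0.001], 1]]}}

```text
clock: 16.9
eef_pos: [512.0, -304.7, 112.3]
eef_rot: [[-0.397, 0.918, 0.0], [0.918, 0.397, 0.001], [0.001, 0.001, -1.0]]
contact_force: [0.3, 0.1, -3.3]
grip_width: 0.239
```

Run:
```python
from h import *
st();plan([533.6,-295.0,114],113.45,4)
```

```text
16.9 [ 512.  -304.7  112.3] yaw 113.4 tilt [0.0004 0.0007] F [ 0.3  0.1 -3.3] g 0.239 q [-31.  16.  -4.  70.   0. -54.]
dist [21.6  9.7  1.7] turn [ 0.0006 -0.0005 -0.0009]
[[0.1, 5.9, -0.4], [0.0002, -0.0001, -0.0002]]
[[0.1, 5.9, -0.4], [0.0002, -0.0001, -0.0002]]
[[0.1, 5.9, -0.4], [0.0002, -0.0001, -0.0002]]
[[0.1, 5.9, -0.4], [0.0002, -0.0001, -0.0002]]
```

Emit:
{"fn": "step_arm", "kwargs": {"targets": [[[0, 6, 0], [0, 0, 0], 1], [[0, 6, 0], [0, 0, 0], 1], [[0, 5, 0], [0, 0, 0], 1], [[0, 3, 0], [0, 0, 0], 1], [[0, 0, 0], [0, 0, 0], 1]]}}

```text
clock: 17.32
eef_pos: [533.5, -295.6, 112.3]
eef_rot: [[-0.397, 0.918, 0.001], [0.918, 0.397, 0.001], [0.0, 0.001, -1.0]]
contact_force: [-0.5, 0.7, -2.7]
grip_width: 0.236
```

Run:
```python
from h import *
st();plan([533.6,-295.0,105],113.45,4)
```

```text
17.32 [ 533.5 -295.6  112.3] yaw 113.42 tilt [0.0009 0.0007] F [-0.5  0.7 -2.7] g 0.236 q [-29.  17.  -2.  71.   0. -52.]
dist [ 0.1  0.6 -7.3] turn [ 0.0011 -0.0003 -0.0005]
[[0.1, 0.1, 1.8], [0.0003, -0.0001, -0.0001]]
[[0.1, 0.1, 1.8], [0.0003, -0.0001, -0.0001]]
[[0.1, 0.1, 1.8], [0.0003, -0.0001, -0.0001]]
[[0.1, 0.1, 1.8], [0.0003, -0.0001, -0.0001]]
```

Over the seat. Lowering until the plate carries the weight.

Emit:
{"fn": "step_arm", "kwargs": {"targets": [[[0, 0, 2], [0, 0, 0], 1], [[0, 0, 2], [0, 0, 0], 1], [[0, 0, 1], [0, 0, 0], 1]]}}

```text
clock: 17.57
eef_pos: [533.6, -295.6, 107.1]
eef_rot: [[-0.398, 0.918, 0.001], [0.918, 0.398, 0.0], [-0.0, 0.001, -1.0]]
contact_force: [-0.5, 1.0, -3.3]
grip_width: 0.241
```

Emit:
{"fn": "step_arm", "kwargs": {"targets": [[[0, 0, 1], [0, 0, 0], 1], [[0, 0, 1], [0, 0, 0], 1]]}}

```text
clock: 17.73
eef_pos: [533.2, -295.7, 105.2]
eef_rot: [[-0.397, 0.918, 0.001], [0.918, 0.397, 0.0], [0.0, 0.001, -1.0]]
contact_force: [-1.8, 1.9, 6.9]
grip_width: 0.238
```

Emit:
{"fn": "step_arm", "kwargs": {"targets": [[[0, 0, 1], [0, 0, 0], 1], [[0, 0, 1], [0, 0, 0], 1]]}}

```text
clock: 17.9
eef_pos: [533.2, -295.7, 105.2]
eef_rot: [[-0.397, 0.918, 0.003], [0.918, 0.397, 0.0], [-0.001, 0.003, -1.0]]
contact_force: [-2.2, 2.1, 4.6]
grip_width: 0.234
```

Seated at TCP z = 105.2, with the plate pushing back. Now releasing.

Emit:
{"fn": "step_arm", "kwargs": {"targets": [[[0, 0, 0], [0, 0, 0], 0.7], [[0, 0, 0], [0, 0, 0], 0.5], [[0, 0, 0], [0, 0, 0], 0.2], [[0, 0, 0], [0, 0, 0], 0], [[0, 0, 0], [0, 0, 0], 0]]}}

```text
clock: 18.32
eef_pos: [533.8, -296.7, 106.2]
eef_rot: [[-0.396, 0.918, 0.005], [0.918, 0.396, -0.002], [-0.004, 0.004, -1.0]]
contact_force: [0.0, -0.2, 0.0]
grip_width: 0.855
```

Run:
```python
from h import *
st();shot("w11");shot("s5","scene"); crop("pics/s5.png",360,170,480,290,5,"pics/s5c.png")
```

```text
18.32 [ 533.8 -296.7  106.2] yaw 113.35 tilt [ 0.0055 -0.0018] F [ 0.  -0.2  0. ] g 0.855 q [-29.  17.  -3.  70.   0. -52.]
18.37 [ 533.8 -296.7  106.2] yaw 113.35 tilt [ 0.0054 -0.0018] F [-0.3 -0.5  0.6] g 0.933 q [-29.  17.  -3.  70.   0. -52.]
18.42 [ 533.7 -296.6  106.1] yaw 113.35 tilt [ 0.0053 -0.0017] F [-0.3 -0.   0. ] g 0.991 q [-29.  17.  -3.  70.   0. -52.]
```

View pics/w11.png

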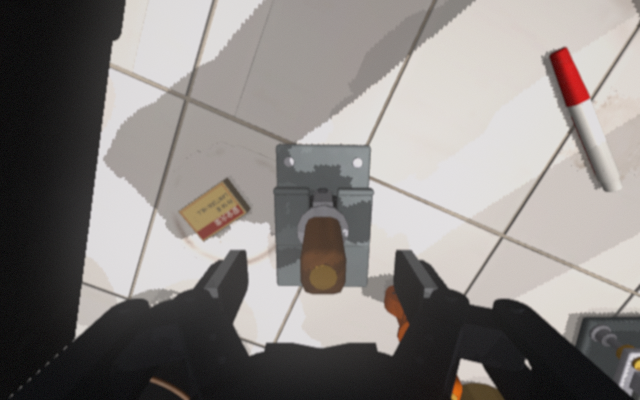

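View pics/s5c.png

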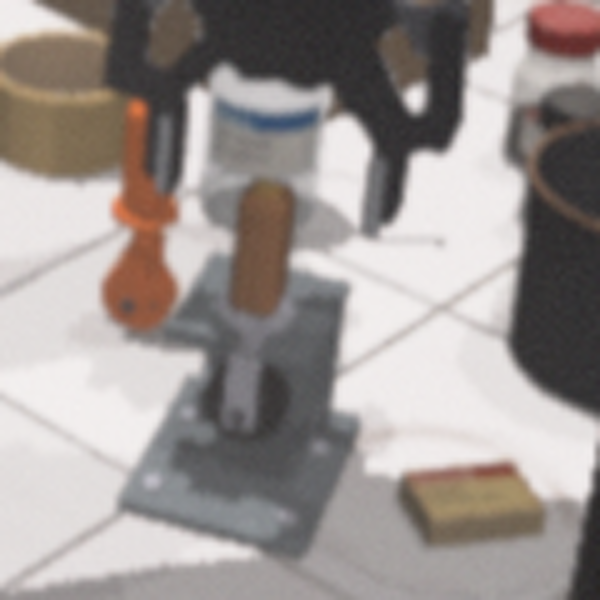

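The roller hangs as at the start: handle top at (267,185) in the scene crop against (269,185) before. Backing straight up.

Emit:
{"fn": "step_arm", "kwargs": {"targets": [[[0, 0, -8], [0, 0, 0], 0], [[0, 0, -20], [0, 0, 0], 0], [[0, 0, -30], [0, 0, 0], 0], [[0, 0, -30], [0, 0, 0], 0], [[0, 0, -30], [0, 0, 0], 0], [[0, 0, -30], [0, 0, 0], 0], [[0, 0, -10], [0, 0, 0], 0], [[0, 0, 0], [0, 0, 0], 0]]}}

```text
clock: 19.08
eef_pos: [530.9, -295.2, 272.1]
eef_rot: [[-0.397, 0.918, 0.001], [0.918, 0.397, 0.0], [-0.0, 0.001, -1.0]]
contact_force: [-0.4, 0.9, 0.3]
grip_width: 0.998
```

Run:
```python
from h import *
st();shot("w12");shot("s6","scene"); crop("pics/s6.png",360,170,480,290,5,"pics/s6c.png")
crop("pics/w12.png",250,90,400,240,4,"pics/w12c.png")
plan([528,67,268],114,14)
```

```text
19.08 [ 530.9 -295.2  272.1] yaw 113.36 tilt [0.0012 0.0005] F [-0.4  0.9  0.3] g 0.998 q [-29.  17.  18.  91.   0. -52.]
19.13 [ 530.9 -295.2  271.5] yaw 113.36 tilt [0.0013 0.0004] F [-0.8  0.   0.7] g 0.998 q [-29.  17.  18.  91.   0. -52.]
19.18 [ 530.5 -295.   269.7] yaw 113.36 tilt [-0.0008  0.0016] F [-0.2  0.   0. ] g 1.003 q [-29.  17.  18.  91.   0. -52.]
dist [ -2.5 362.   -1.7] turn [-0.0001 -0.0018 -0.0112]
[[23.8, 10.1, 0.2], [-0.0, -0.0001, -0.0008]]
[[23.8, 10.1, 0.2], [-0.0, -0.0001, -0.0008]]
[[23.8, 10.1, 0.2], [-0.0, -0.0001, -0.0008]]
[[23.8, 10.1, 0.2], [-0.0, -0.0001, -0.0008]]
[[23.8, 10.2, 0.2], [-0.0, -0.0001, -0.0008]]
[[23.8, 10.2, 0.2], [-0.0, -0.0001, -0.0008]]
[[23.8, 10.2, 0.1], [-0.0, -0.0001, -0.0008]]
[[23.8, 10.2, 0.1], [-0.0, -0.0001, -0.0008]]
[[23.7, 10.2, 0.1], [-0.0, -0.0001, -0.0008]]
[[23.7, 10.3, 0.1], [-0.0, -0.0001, -0.0008]]
[[23.7, 10.3, 0.1], [-0.0, -0.0001, -0.0008]]
[[23.7, 10.3, 0.1], [-0.0, -0.0001, -0.0008]]
[[23.7, 10.3, 0.1], [-0.0, -0.0001, -0.0008]]
[[23.7, 10.3, 0.1], [-0.0, -0.0001, -0.0008]]
```

View pics/s6c.png

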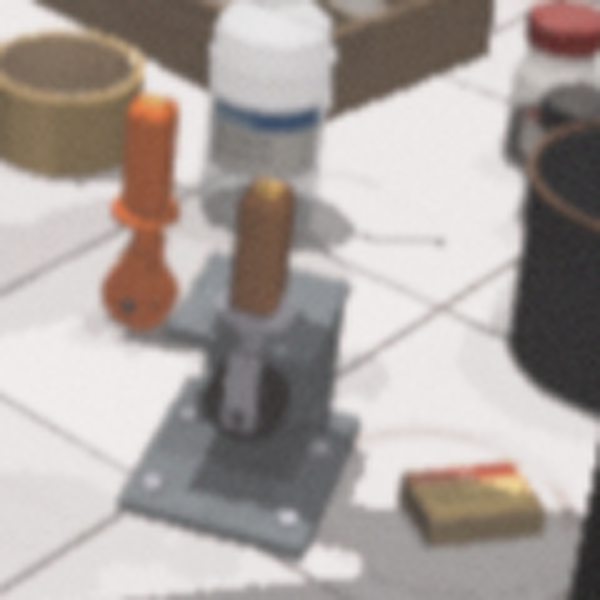

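View pics/w12c.png

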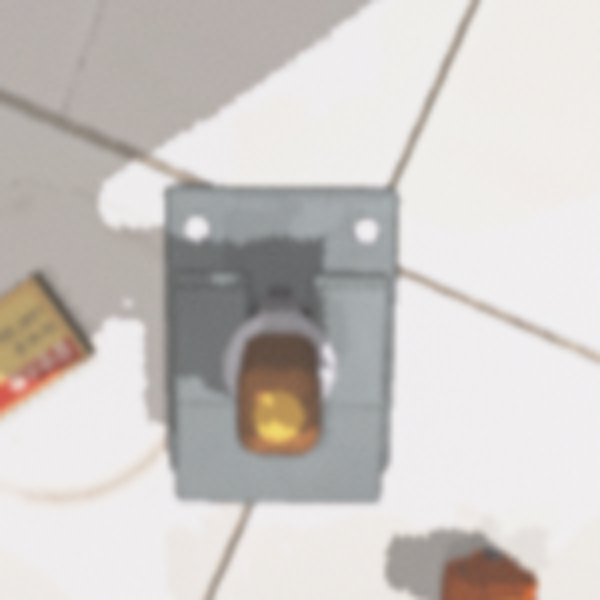

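The roller hangs on the seat as before. I'll take one more look at the block from the same place as w2.

Emit:
{"fn": "step_arm", "kwargs": {"targets": [[[12, 5, 0], [0, 0, 0], 0], [[24, 10, 0], [0, 0, -0.001], 0], [[24, 10, 0], [0, 0, -0.001], 0], [[24, 10, 0], [0, 0, -0.001], 0], [[24, 10, 0], [0, 0, -0.001], 0], [[24, 10, 0], [0, 0, -0.001], 0], [[24, 10, 0], [0, 0, -0.001], 0], [[24, 10, 0], [0, 0, -0.001], 0]]}}

```text
clock: 19.85
eef_pos: [521.3, -90.9, 255.7]
eef_rot: [[-0.395, 0.918, -0.022], [0.918, 0.396, 0.009], [0.017, -0.016, -1.0]]
contact_force: [0.1, 0.6, 0.4]
grip_width: 0.999
```

Emit:
{"fn": "step_arm", "kwargs": {"targets": [[[24, 10, 0], [0, 0, -0.001], 0], [[24, 10, 0], [0, 0, -0.001], 0], [[24, 10, 0], [0, 0, -0.001], 0], [[24, 10, 0], [0, 0, -0.001], 0], [[24, 10, 0], [0, 0, 0], 0], [[20, 8, 0], [0, 0, 0], 0], [[10, 4, 0], [0, 0, 0], 0], [[0, 0, 0], [0, 0, 0], 0]]}}

```text
clock: 20.52
eef_pos: [506.6, 88.4, 244.1]
eef_rot: [[-0.406, 0.913, -0.044], [0.913, 0.407, 0.011], [0.028, -0.036, -0.999]]
contact_force: [-0.7, -0.9, 1.0]
grip_width: 0.998
```

Run:
```python
from h import *
st();shot("w13");shot("t3","top")
p=np.array([564.2,98.3]);a=np.radians(23.99)
im=cv2.imread("pics/w13.png");c=cal("w13");u=proj(c,[*p,100]).astype(int);print(u)
crop(im,max(u[0]-90,0),u[1]-60,u[0]+90,u[1]+60,4,"pics/w13c.png")
```

```text
20.52 [506.6  88.4 244.1] yaw 113.96 tilt [-0.0444  0.011 ] F [-0.7 -0.9  1. ] g 0.998 q [  9.   8.   3.  87.   1. -15.]
20.57 [506.6  87.5 244. ] yaw 113.93 tilt [-0.0448  0.0106] F [-1.1  1.1 -0.9] g 0.999 q [  9.   8.   3.  87.   1. -15.]
20.62 [507.   86.5 244.4] yaw 113.86 tilt [-0.044   0.0104] F [-0.  -0.3  0.4] g 1.0 q [  9.   8.   3.  87.   1. -15.]
[303 241]
```

View pics/w13c.png

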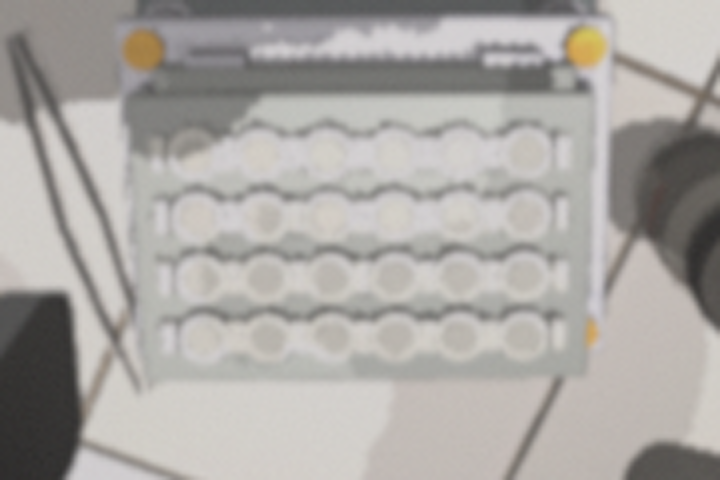

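View pics/t3.png

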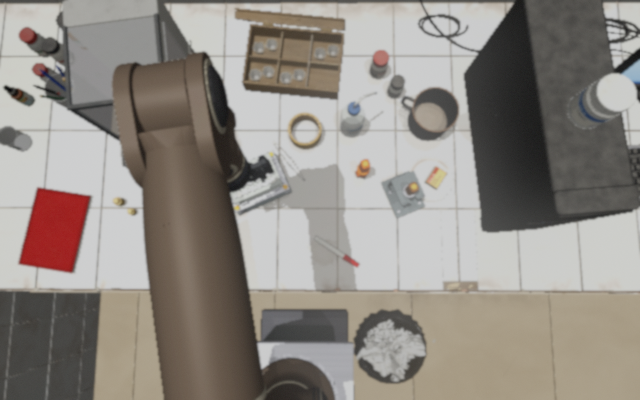

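Run:
```python
from h import *
st(); print(r.job_done())
```

```text
20.62 [507.   86.5 244.4] yaw 113.86 tilt [-0.044   0.0104] F [-0.  -0.3  0.4] g 1.0 q [  9.   8.   3.  87.   1. -15.]
the job is handed in; nothing more can be done
None
```

I took the roller from its stand, rolled the edge strip from cap 1 to cap 6 and back, hung the roller back in the stand, and handed the job in at 20.6 s. No verdict was reported.

- **Pressing force:** it read about 11–18 N at the end of each call. I saw no reading near 30 N, but the force between those readings was not checked.
- **Caps:** both passes ran along one straight line at the same height to about 0.3 mm. The last pictures show all six caps level with the other strips. I did not measure each cap's depth by itself; the first cap went down about 4 to 5 mm by feel.
- **Roller:** the scene and wrist pictures show it upright in the slot, where it hung at the start. The stand pushed back at TCP height 105 mm, the same height as when I gripped it.
- **Things left in place:** the tweezers, match box and marker pen look unmoved. The bottle was still standing in its place, though only its edge shows in the last picture. The gripper ended open, clear of everything.
- **Disagreements:** the roller's path read about 2–3 mm across from the row line I had measured. The wheel still covered the strip, and I corrected for part of it. At the end the tool was tilted by about 2.5 degrees from the last free move, which affects nothing.

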